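# Hang a fruit sample on the drying-room carousel

## Task

Get the sampling station ready: turn the carousel until its empty hook points straight to the station's front, then slide the round catch pan, without lifting or tipping it, along the guide ledge until it touches both the ledge and the end stop. Finally hang the loose basket of dried fruit on the empty hook by its handle, keeping it upright, and leave it hanging still above the pan, with the hook still forward and the things round about left where they are.

Things in the scene. Friction and masses are not known exactly. Their poses are not given: they have to be found in the camera images.
- station: The fixed sampling station, bare steel: a 28 mm post on a foot disc (164 mm across, under 20 mm high) carries the carousel head; a low guide ledge with an end stop lies before the post. Origin on the bench at the carousel's vertical axis; z up; -x is its front (roughly towards the robot).
- ledge (a point): Guide ledge, 12 mm thick, 30 mm high, running along the station's y. This point: on the bench at its front face, the plane x = -95 mm of the station, at y = 0; the ledge reaches from y = -300 to +70 mm.
- stop (a point): End stop, 30 mm high, standing out to the front from the ledge's +y end (station x -205 to -83 mm). This point: on the bench, middle of its face towards -y, the plane y = +55 mm of the station.
- head (a joint): Turn of the carousel head about its vertical axis, rad, anticlockwise positive from above; 0 (or 2 pi) = the empty hook points exactly to the station's front. Turns either way from -2.5 to 8.8 rad; steady friction of about 0.15 N m holds it where it is left. Turn it by pushing a spoke sideways from above, between the axis and the baskets.
- hub (a point): Middle of the carousel hub (56 mm across, top at z = 287 mm), 265 mm above the bench. Five equal spokes 72 deg apart, one of them to the empty hook: upright flat bars 6 mm thick, 21 to 136 mm from the axis, z = 248 to 282 mm. Each ends in an 8 mm round rod, its middle at z = 265 mm, out to 165 mm, then turned up to a tip 172 mm out, top z = 292 mm.
- hung (a point): Eye of one of the four baskets that already hang from the other hooks, alike to the loose one, a little free to swing: this one is on the next spoke anticlockwise from the empty hook. They hang 150 mm from the axis, undersides at z = 160 mm, tab tops at 308 mm, outermost 184 mm from the axis.
- free_hook (a point): Seat of the empty hook: where the wire of a hung basket's eye has its middle, 150 mm from the axis, 272 mm above the bench (7 mm above the rod's middle; 20 mm below the tip's top). Turns with the head; its x axis points from here to the carousel's axis.
- basket: Loose sample basket standing at the station's left: perforated steel cup 68 mm across, 45 mm high, with brown dried fruit (to 60 mm), 0.11 to 0.18 kg. Origin under its centre, z up. Rigid 6 mm wire handle in its plane x = 0: uprights at y = +-28 mm to z = 90 mm, sloping in to a peak (the eye) at 112 mm; the hook passes through along x, below the peak.
- basket_tab (a point): Middle of the loose basket's flat grip tab, on the handle's peak: 24 mm wide along the basket's y, 10 mm thick along x, 34 mm high; this point is 131 mm above the underside. Grip it across the 24 mm width, so that the fingers stay clear of the spoke, which lies along the basket's x when hung.
- basket_eye (a point): The peak of the loose basket's handle, middle of the wire, 112 mm above its underside.
- pan_center (a point): Centre, half-way up, of the round open steel catch pan: 110 mm across, 40 mm high, 3 mm wall, 0.16 to 0.28 kg, on the bench before the ledge, a little off it, at the station's right. Home (touching ledge and stop) its centre is at x = -150, y = 0 mm of the station, right under a basket on the forward hook.
- jar: Bystander, loose: amber glass jar with steel lid, 70 mm across, 110 mm high. Origin under its centre.
- cup: Bystander, loose: white ceramic pot, 64 mm across, 70 mm high. Origin under its centre.
- spoon: Bystander, loose: long spoon lying flat, about 170 mm long, under 30 mm high. Origin under its centre (along it).
- weight: Bystander, loose: brass test weight, 40 mm across, 55 mm high. Origin under its centre.
- bowl: Bystander, loose: white bowl of dried fruit, 110 mm across, 65 mm high. Origin under its centre.
- can: Bystander, loose: can with paper label, 80 mm across, 100 mm high. Origin under its centre.
- fruit: Bystander, loose: single dried fruit, 44 mm across, 25 mm high. Origin under its centre.
Things that resemble listed ones, but are neither listed nor needed, are in the scene too. Leave any pink look-alike of the basket alone.

How it is judged (in metres and radians):
On the way, in this order (a step that is already met when the one before it is completed fails the run):
1. the empty hook points to the station's front (within 35 mm sideways at the hook seat) (x of free_hook in the frame of station below -0.14 m and y of free_hook in the frame of station between -0.035 and 0.035 m), for 0.2 s.
2. the pan touches ledge and end stop (within 10 mm of each), the hook still forward (all of step 1 and x of pan_center in the frame of station above -0.16 m and y of pan_center in the frame of station above -0.01 m and height (world z) of pan_center below 0.026 m), for 0.2 s.
3. the basket hangs by its eye on the empty hook (distance between basket_eye and free_hook below 0.022 m and angle between basket's own z axis and vertical below 0.3 rad), for 0.2 s.
At the end, for the whole second after the job is handed in: Empty hook's seat within 35 mm sideways of the station's front line; pan on the bench within 10 mm of touching ledge and stop; basket hangs released on that hook, eye within 22 mm of the seat, upright within 0.3 rad, within 45 mm of over the pan; carousel and basket at rest (all of step 2 and all of step 3 and horizontal distance between basket_eye and pan_center below 0.045 m and linear speed of basket below 0.05 m/s and velocity of joint head between -0.1 and 0.1 rad/s and contact force between basket and the fingers below 0.1 N).
It fails at once if the pan is lifted (more than 12 mm) or tipped (0.25 rad) (height (world z) of pan_center above 0.032 m or angle between pan_center's own z axis and vertical above 0.25 rad).
It fails at once if the loose basket is tipped (more than 0.7 rad) (angle between basket's own z axis and vertical above 0.7 rad).
It fails at once if a bystander is moved by more than 30 mm (distance of any of jar, cup, spoon, weight, bowl, can, fruit from where it was at the start of the episode above 0.03 m).
It also fails if it takes over 72 s, if anything falls off the work surface, if the arm or the gripper's body presses on something with over 40 N, if the wrist force passes 120 N, or if a joint passes its speed limit or range.

## Robot

A 6-joint arm with a two-finger parallel gripper is mounted at the origin on the work surface. World frame = base frame: x ahead of the robot, y to its left, z up, the work surface at z = 0. Lengths are in mm, angles in rad, forces in N, time in s.
With the tool pointing down it reaches from about 375 to 900 mm from the base axis. Payload 3.1 kg.
Tool frame: the origin (TCP) lies midway between the tips of the shut fingers; the grasp point (between the pads) lies 19 mm behind it (arm.grip_depth is the distance from the TCP to the grasp point, in mm); z points along the fingers, y is the direction in which the jaws open and shut (so a half turn about z gives the same grasp; the last joint's range is limited). The gripper opens to 87 mm and grips with 3 to 60 N. Pads are 19 mm wide; open, the fingers measure 117 mm over their backs; the gripper's body (75 mm by 190 mm) begins 51 mm behind the grasp point.
Start: joints at [1, 0.527, 1.433, -0, 1.181, -0.178], TCP at [238.616, 577.632, 222.548] pointing down, gripper open.
Joint ranges: [-3.08, 3.08], [-0.75, 2.2], [0.22, 2.44], [-1.43, 4.57], [0, 2.65], [-2.85, 2.85]. Speed limits (rad/s): [2.79, 2.79, 3.14, 3.14, 3.14, 3.14].

## Interface

Orientations are given as a unit quaternion [w, x, y, z].
In Python, from workcell import arm gives the robot as it stands. The module is installed in compiled form; this text tells all that it offers.
- The arm moves only by the tool drive_tool, never from a script. Its argument "deltas" is a list of rows, each a list of 4 numbers: the shift along the tool's x, y, z in mm, then the turn about the tool's z in degrees. A call has 1 to 12 rows; each row is the pose to reach, as a shift and turn from the pose commanded when the call began, along the tool's axes at that moment; what a row does not reach only later rows make up. A row lasts 1/8 s, in which the tool goes at most 62.5 mm and 10.7 degrees, less where a joint would pass 70% of its speed; a pose out of reach is approached as far as the arm can. A call with a gripper value outside its range is refused whole. "gripper" is the closure, from -1 (fully open) to 1 (shut), set as the call begins (left out, the last holds). The fingers move at their own pace and stop on an object; "squeeze" is the grip in N (left out, the last holds). Time passes only in rows, so rows that repeat a pose let the fingers close. It gives the time, the measured TCP pose, the force and the opening at its end, in the units of the state.
- arm.sense(): the state, without advancing time (a new reading comes with each control period).
- arm.read_camera(name): name is "side" or "top" or "wrist"; returns a dict with "image" (400x640x3 uint8, blue, green, red), "range_z" (400x640 float32, mm along the optical axis (not along the pixel's ray), 0 where there is no reading), "fx", "fy", "cx", "cy" (pixels), "rvec" (rotation vector, rad) and "tvec" (3), from world to camera coordinates, as OpenCV has them; the wrist camera has in their place "mount" (4x4, takes a point from camera to tool coordinates, whose origin is the TCP and whose axes are the flange's). Camera axes: x right, y down, z forward; pixel columns grow to the right and rows downward; lengths in mm; the calibration is good to about 2 mm. A picture is of the moment at which its call begins: read the wrist's pose just before it.
- arm.hand_in(): hands the job in, once; it reports no verdict.
The state is a dict: "time_s": time; "joint_positions": joint angles; "dq": joint speeds; "effort": joint torques, N m; "tool_pos": TCP position; "eef_rot": TCP orientation; "force": force on the tool from outside, world axes, zero at the start; "moment": the same for the moment, N m; "finger_gap": finger opening in mm.
Only numpy, scipy, OpenCV 4.12 (cv2) and the standard library are available. Lean on these libraries where they do the work, as an engineer would, in place of code of your own. Each camera call takes 0.05 s, during which the arm holds its last target.

## Working session

There is one attempt and no reset: what is moved stays moved. The work goes in short steps, Python scripts to look and compute and a tool call to move; the robot and the scene stay as the last step left them, time stands still between calls to the robot, and variables do not carry over. Pictures are saved under pics/ and viewed, and the job is handed in when it is done.

Besides the shell and the picture viewer there is one more tool, called after "Emit:" by a JSON object that holds its "name" and its "arguments", one argument or row to a line. drive_tool: Moves the arm, as the interface text tells. Its arguments: {"type":"object","properties":{"deltas":{"type":"array"},"gripper":{"type":"number"},"squeeze":{"type":"number"}},"required":["deltas"]}

```bash
mkdir -p pics
cat > h.py <<'E'
import numpy as np, cv2
from workcell import arm
from scipy.spatial.transform import Rotation as R
def cam(name):
    s=arm.sense(); d=arm.read_camera(name)
    K=np.array([[d['fx'],0,d['cx']],[0,d['fy'],d['cy']],[0,0,1.]])
    if 'rvec' in d and name!='wrist':
        Rm=cv2.Rodrigues(np.array(d['rvec'],float))[0]; t=np.array(d['tvec'],float).ravel()
        T=np.eye(4);T[:3,:3]=Rm.T;T[:3,3]=-Rm.T@t
    else:
        q=s['eef_rot'];B=np.eye(4);B[:3,:3]=R.from_quat([q[1],q[2],q[3],q[0]]).as_matrix();B[:3,3]=s['tool_pos']
        T=B@np.array(d['mount'])
    z=d['range_z'];v,u=np.mgrid[0:z.shape[0],0:z.shape[1]]
    P=np.stack([(u-d['cx'])/d['fx']*z,(v-d['cy'])/d['fy']*z,z],-1)
    W=P@T[:3,:3].T+T[:3,3]; W[z<=0]=np.nan
    return d['image'],W,K,T,s
def proj(p,K,T):
    c=(np.atleast_2d(p)-T[:3,3])@T[:3,:3]; return np.c_[K[0,0]*c[:,0]/c[:,2]+K[0,2],K[1,1]*c[:,1]/c[:,2]+K[1,2]]
E
python3 - <<'E'
from h import *
for n in ['side','top','wrist']:
    im,W,K,T,s=cam(n); cv2.imwrite(f'pics/{n}0.png',im); np.savez(f'{n}0.npz',im=im,W=W,K=K,T=T); print(n,T.round(3).tolist())
print(s)
E
```

```text
side [[0.81, -0.381, 0.445, 59.751], [-0.586, -0.515, 0.625, -723.939], [-0.009, -0.768, -0.641, 868.066], [0.0, 0.0, 0.0, 1.0]]
top [[-0.009, -0.979, 0.206, 298.019], [-1.0, 0.008, -0.005, -55.186], [0.003, -0.206, -0.979, 1226.988], [0.0, 0.0, 0.0, 1.0]]
wrist [[0.383, 0.897, 0.222, 180.058], [0.924, -0.371, -0.094, 602.942], [-0.002, 0.241, -0.971, 384.021], [0.0, 0.0, 0.0, 1.0]]
{'time_s': 0.1, 'joint_positions': array([ 1.00046867e+00,  5.28396075e-01,  1.43378448e+00, -1.07887320e-05,
        1.18139822e+00, -1.78449011e-01]), 'dq': array([-0.00116653, -0.00200694, -0.00526687,  0.00231361,  0.00106869,
        0.00111017]), 'effort': array([-1.77476732e-04, -4.40982485e+01, -1.77150267e+01,  6.34399289e-02,
        5.34471392e-02, -5.67817528e-05]), 'tool_pos': array([238.28393   , 577.07304628, 221.65215554]), 'eef_rot': array([-3.58524270e-04,  1.94685860e-01,  9.80865143e-01, -9.26101352e-04]), 'force': array([ 0.40314092, -0.01904848, -0.30492779]), 'moment': array([-0.00389459, -0.03042936, -0.02756217]), 'finger_gap': 86.96573513563752}
```

View pics/side0.png

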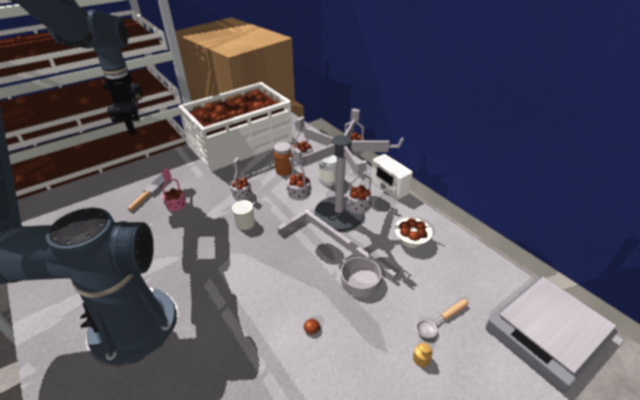

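View pics/top0.png

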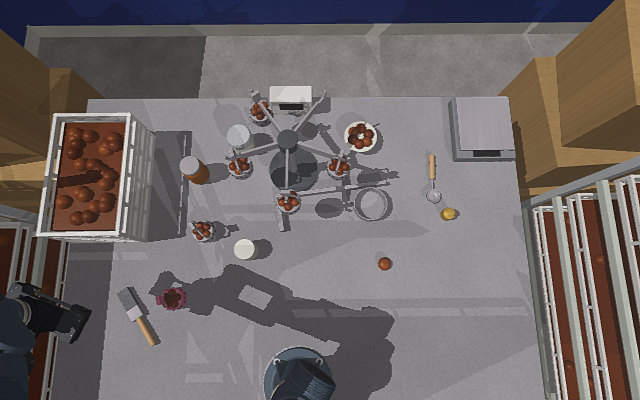

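View pics/wrist0.png

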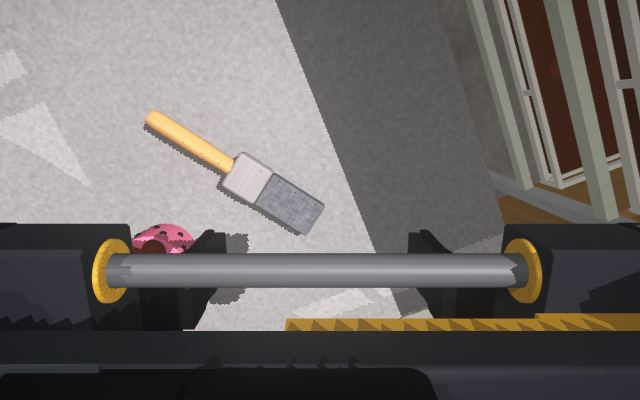

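Run:
```python
from h import *
f=np.load('top0.npz');W=f['W'];im=f['im'];K=f['K'];T=f['T']
Z=W[...,2]
for u,v in [(288,139),(325,92),(240,167),(262,110),(338,167),(288,203),(372,203),(202,231),(288,220),(172,298)]:
    print(u,v,W[v,u].round(1))
m=(Z>240)&(Z<330)&(np.abs(W[...,0]-W[139,288,0])<250)&(np.abs(W[...,1]-W[139,288,1])<250)
crop=cv2.resize(im[80:260,180:420],None,fx=3.3,fy=3.3,interpolation=cv2.INTER_CUBIC);cv2.imwrite('pics/c1.png',crop)
hz=np.clip(np.nan_to_num(Z),0,330)/330*255
cv2.imwrite('pics/z1.png',cv2.resize(hz[80:260,180:420].astype(np.uint8),None,fx=3.3,fy=3.3,interpolation=cv2.INTER_NEAREST))
```

```text
288 139 [674.1  14.  289.7]
325 92 [810.3 -86.4 289. ]
240 167 [622.  155.3 212.2]
262 110 [775.2  90.2 254.8]
338 167 [ 605.4 -119.7  257.4]
288 203 [516.   18.4 214.2]
372 203 [ 558.7 -247.7    4.9]
202 231 [461.6 299.6  59.1]
288 220 [504.3  33.6  -0.6]
172 298 [257.7 379.3  59.8]
```

View pics/c1.png

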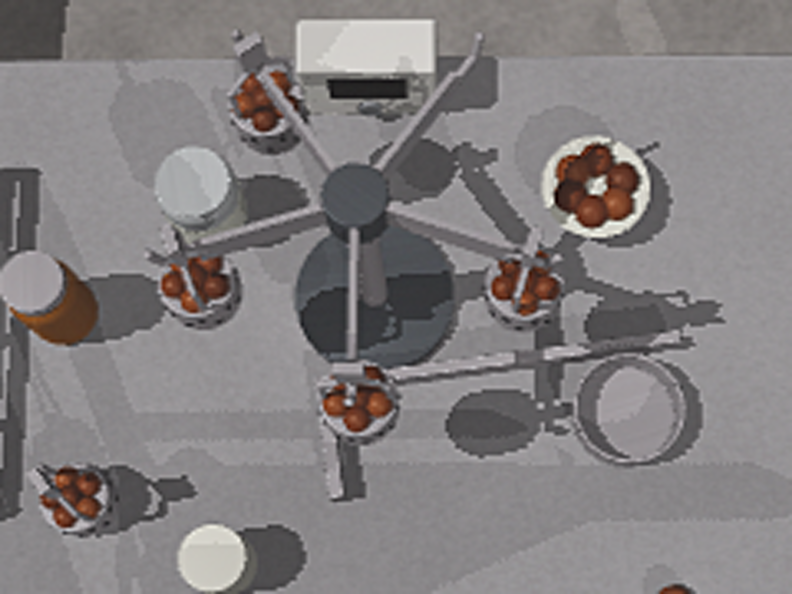

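View pics/z1.png

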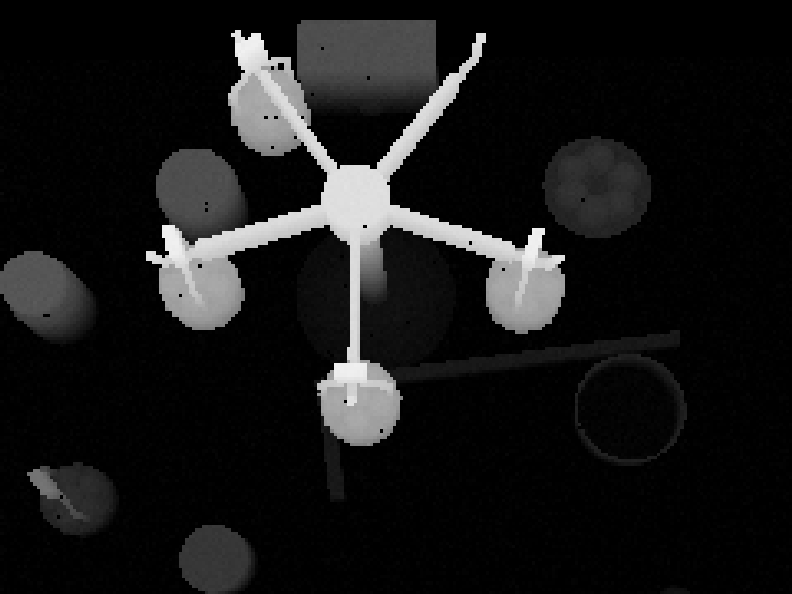

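```bash
cat > an.py <<'E'
from h import *
def hubfit(W,prev=None):
    Z=W[...,2]
    c=np.array([674,14.])if prev is None else np.array(prev)
    for _ in range(10):
        m=(np.abs(Z-287)<5)&(np.hypot(W[...,0]-c[0],W[...,1]-c[1])<32)
        p=W[m][:,:2]; (x,y),r=cv2.minEnclosingCircle(p.astype(np.float32)); c=p.mean(0)
    return c,(x,y,r),m.sum()
def spokes(W,c):
    Z=W[...,2];d=W[...,:2]-c;r=np.hypot(d[...,0],d[...,1])
    m=(Z>276)&(Z<288)&(r>40)&(r<110)
    a=np.arctan2(d[...,1],d[...,0])[m]
    ph=np.angle(np.exp(5j*a).mean())/5
    h=np.histogram(np.degrees((a-ph+np.pi/5)%(2*np.pi)),bins=5,range=(0,360))[0]
    return np.degrees(ph),h,abs(np.exp(5j*a).mean())
E
python3 - <<'E'
from an import *
f=np.load('top0.npz');W=f['W']
c,mc,n=hubfit(W);print(c,mc,n)
print(spokes(W,c),spokes(W,np.array(mc[:2])))
Z=W[...,2]
# ledge top
m=(np.abs(Z-30)<4)&(W[...,0]>540)&(W[...,0]<640)&(W[...,1]<0)&(W[...,1]>-310)
p=W[m];print(m.sum());
l=cv2.fitLine(p[:,:2].astype(np.float32),cv2.DIST_HUBER,0,.01,.01).ravel();print(l,np.degrees(np.arctan2(l[1],l[0])))
n=np.array([-l[1],l[0]]);res=(p[:,:2]-l[2:])@n;print(np.percentile(res,[2,50,98]), ((np.array(mc[:2])-l[2:])@n))
# stop top
m=(np.abs(Z-30)<4)&(W[...,0]>450)&(W[...,0]<560)&(W[...,1]<70)&(W[...,1]>0)
q=W[m];print(m.sum(),q.mean(0));l2=cv2.fitLine(q[:,:2].astype(np.float32),cv2.DIST_HUBER,0,.01,.01).ravel();print(l2)
# pan
for lo,hi,nm,cx,cy in[(34,44,'pan',560,-250),]:
    m=(Z>lo)&(Z<hi)&(np.hypot(W[...,0]-cx,W[...,1]-cy)<85); a=W[m][:,:2].astype(np.float32);print(nm,m.sum(),cv2.minEnclosingCircle(a),cv2.fitEllipse(a))
# basket
m=(np.hypot(W[...,0]-462,W[...,1]-300)<90)&(Z>15)
b=W[m];
for lo,hi in[(20,40),(40,50),(50,70),(75,108),(112,150)]:
    k=b[(b[:,2]>lo)&(b[:,2]<hi)];print(lo,hi,len(k),k.mean(0).round(1),k.min(0).round(1),k.max(0).round(1))
k=b[b[:,2]>100][:,:2];l=cv2.fitLine(k.astype(np.float32),cv2.DIST_L2,0,.01,.01).ravel();print('tabdir',l)
print(b[b[:,2]>100].round(0).tolist())
E
```

```text
[674.26282628  16.49375783] (674.3248291015625, 16.75103759765625, 31.18789291381836) 337
(np.float64(35.14181724783488), array([62, 77, 61, 80, 68]), np.float64(0.9849178450355859)) (np.float64(35.142327169857936), array([62, 77, 61, 80, 68]), np.float64(0.9851000584401973))
333
[ 1.1819499e-01 -9.9299043e-01  6.0661700e+02 -1.4536603e+02] -83.21205
[-3.99752078e+01 -1.60577079e-02  7.20794153e+00] 86.39464715712984
79 [501.98907184  56.66480346  30.49936181]
[9.8386341e-01 1.7892116e-01 5.0256345e+02 5.6825634e+01]
pan 125 ((568.5877075195312, -244.0491485595703), 74.20175170898438) ((554.6370239257812, -236.47445678710938), (106.44185638427734, 119.110107421875), 84.46489715576172)
20 40 45 [454.2 281.2  30.5] [432.3 269.4  20.1] [492.4 315.4  39.7]
40 50 119 [463.7 296.9  45.9] [432.  271.1  40.5] [499.4 335.8  49.7]
50 70 187 [465.7 300.7  55.7] [434.3 274.   50.1] [494.8 334.2  68.3]
75 108 24 [458.9 298.   95. ] [441.5 284.2  76.7] [489.8 321.5 104.7]
112 150 43 [464.3 301.6 139.8] [454.  293.3 116.6] [475.9 315.6 149.7]
tabdir [  0.7908254   0.6120418 463.80078   301.16357  ]
[... 681 characters left out ...]
0, 121.0], [461.0, 305.0, 149.0], [461.0, 302.0, 149.0], [461.0, 299.0, 150.0], [461.0, 297.0, 147.0], [462.0, 296.0, 142.0], [463.0, 295.0, 133.0], [458.0, 302.0, 149.0], [458.0, 298.0, 150.0], [458.0, 295.0, 152.0], [458.0, 294.0, 147.0], [459.0, 293.0, 139.0], [461.0, 295.0, 125.0], [456.0, 303.0, 145.0], [456.0, 300.0, 146.0], [456.0, 298.0, 141.0], [456.0, 296.0, 140.0], [457.0, 295.0, 133.0], [459.0, 295.0, 123.0], [459.0, 293.0, 120.0], [454.0, 300.0, 136.0], [455.0, 299.0, 130.0], [456.0, 298.0, 123.0], [457.0, 297.0, 117.0], [458.0, 293.0, 110.0], [455.0, 298.0, 104.0], [456.0, 295.0, 103.0], [456.0, 293.0, 102.0], [452.0, 295.0, 104.0], [452.0, 292.0, 105.0], [449.0, 289.0, 102.0]]
```

```bash
cat >> an.py <<'E'
C=np.array([674.3,16.5]);PSI=np.radians(6.8)
SX=np.array([np.cos(PSI),np.sin(PSI)]);SY=np.array([-np.sin(PSI),np.cos(PSI)])
def toS(p): d=np.asarray(p)[...,:2]-C; return np.stack([d@SX,d@SY],-1)
def toW(x,y): return C+x*SX+y*SY
def plan(world,s=None,off=(0.3,0.5,0.9)):
    """world rows (x,y,z,yaw_y deg) -> deltas"""
    s=s or arm.sense();q=s['eef_rot'];M=R.from_quat([q[1],q[2],q[3],q[0]]).as_matrix()
    yaw=np.degrees(np.arctan2(M[1,1],M[0,1]));print('yaw_y now',yaw.round(1),'tcp',s['tool_pos'].round(1),'J',s['joint_positions'].round(2),'t',s['time_s'])
    a=np.radians(yaw);Y=np.array([np.cos(a),np.sin(a),0]);X=np.array([-np.sin(a),np.cos(a),0]);Z=np.array([0,0,-1.])
    p0=np.array(s['tool_pos'])+off*1 if False else np.array(s['tool_pos'])+np.array(off)
    for w in world:
        d=np.array(w[:3])-p0; print([round(float(d@X),1),round(float(d@Y),1),round(float(d@Z),1),round(-((w[3]-yaw+180)%360-180),1)])
E
python3 - <<'E'
from an import *
from scipy.optimize import least_squares
f=np.load('top0.npz');W=f['W'];Z=W[...,2];im=f['im']
S=toS(W)
m=(Z>33)&(Z<44)&(S[...,0]<-98)&(S[...,0]>-215)&(S[...,1]<-150)&(S[...,1]>-310)
p=S[m];print(m.sum())
r=least_squares(lambda q:np.hypot(p[:,0]-q[0],p[:,1]-q[1])-53.5,[-160,-240],loss='soft_l1');print('pan S',r.x, 'W',toW(*r.x),'rms',np.sqrt((r.fun**2).mean()))
m=(Z>12)&(W[...,1]<-350)&(W[...,1]>-480)&(W[...,0]>450)&(W[...,0]<720);q=W[m]
lab=cv2.connectedComponentsWithStats(m.astype(np.uint8))
for i in range(1,lab[0]):
    if lab[2][i,4]>6: k=W[lab[1]==i];print(lab[2][i],k.min(0).round(),k.max(0).round(),toS(k).min(0).round(),toS(k).max(0).round())
for u,v in[(433,197),(432,165),(448,213),(385,264)]:print(W[v,u].round(),toS(W[v,u]).round())
# rotation plan
print('rot start',[C+75*np.array([np.cos(a),np.sin(a)]) for a in [np.radians(-10)]])
plan([(748,3,330,84.8),(748,3,258,84.8)])
E
```

```text
120
pan S [-152.76615848 -236.24932841] W [ 550.58133182 -236.17555382] rms 1.2091740900766146
[429 156   6  29 140] [ 621. -465.   12.] [ 720. -443.   26.] [-108. -484.] [ -10. -454.]
[427 187  13   6  23] [ 592. -471.   12.] [ 609. -432.   17.] [-140. -474.] [-120. -436.]
[425 194  16   9  25] [ 558. -474.   13.] [ 585. -425.   19.] [-172. -476.] [-146. -427.]
[441 209   6  10  37] [ 503. -480.   13.] [ 531. -472.   42.] [-229. -474.] [-201. -467.]
[ 578. -454.    3.] [-151. -456.]
[ 685. -453.   22.] [ -45. -467.]
[ 514. -484.   49.] [-218. -478.]
[ 355. -277.   30.] [-352. -254.]
rot start [array([748.16058148,   3.47638667])]
yaw_y now 67.6 tcp [238.3 577.2 221.8] J [ 1.    0.53  1.43  0.    1.18 -0.18] t 0.15
[-690.2, -336.6, -107.3, np.float64(-17.2)]
[-690.2, -336.6, -35.3, np.float64(-17.2)]
```

Emit:
{"name": "drive_tool", "arguments": {
  "deltas": [
    [-55,-27,-50,-3],
    [-110,-54,-100,-6],
    [-165,-81,-130,-10],
    [-220,-107,-130,-14],
    [-275,-134,-130,-17],
    [-330,-161,-130,-17],
    [-385,-188,-130,-17],
    [-440,-215,-130,-17],
    [-495,-241,-130,-17],
    [-550,-268,-130,-17],
    [-605,-295,-130,-17],
    [-650,-317,-130,-17]
  ],
  "gripper": 1
}}

```text
time_s: 1.65
tool_pos: [711.7, 43.4, 352.1]
eef_rot: [-0.0, 0.048, 0.999, 0.0]
force: [0.8, 0.2, -0.0]
finger_gap: 0.7
```

Run:
```python
from an import *
plan([(749,10,330,84.8),(749,10,258,84.8)])
```

```text
yaw_y now 84.5 tcp [711.7  43.4 352.1] J [-0.1   0.56  1.01  0.    1.57 -1.57] t 1.65
[-40.0, -30.2, 23.0, np.float64(-0.3)]
[-40.0, -30.2, 95.0, np.float64(-0.3)]
```

Emit:
{"name": "drive_tool", "arguments": {
  "deltas": [
    [-20,-15,11,0],
    [-40,-30,23,0],
    [-40,-30,60,0],
    [-40,-30,95,0],
    [-40,-30,95,0]
  ]
}}

```text
time_s: 2.28
tool_pos: [744.8, 12.4, 252.7]
eef_rot: [-0.005, 0.047, 0.999, 0.001]
force: [0.3, -0.1, -0.1]
finger_gap: 0.6
```

Run:
```python
from an import *
rows=[]
for t in np.arange(-10,-159,-5).tolist()+[-158]:
    a=np.radians(t);rows.append((C[0]+75*np.cos(a),C[1]+75*np.sin(a),258,84.5))
plan(rows)
```

```text
yaw_y now 84.6 tcp [744.8  12.4 252.7] J [-0.13  0.68  1.04  0.    1.43 -1.61] t 2.275
[-3.9, -9.1, -4.4, np.float64(0.1)]
[-3.1, -15.6, -4.4, np.float64(0.1)]
[-1.7, -22.0, -4.4, np.float64(0.1)]
[0.2, -28.3, -4.4, np.float64(0.1)]
[2.7, -34.4, -4.4, np.float64(0.1)]
[5.6, -40.2, -4.4, np.float64(0.1)]
[9.1, -45.7, -4.4, np.float64(0.1)]
[13.1, -50.9, -4.4, np.float64(0.1)]
[17.4, -55.8, -4.4, np.float64(0.1)]
[22.2, -60.2, -4.4, np.float64(0.1)]
[27.4, -64.3, -4.4, np.float64(0.1)]
[32.9, -67.8, -4.4, np.float64(0.1)]
[38.7, -70.9, -4.4, np.float64(0.1)]
[44.7, -73.4, -4.4, np.float64(0.1)]
[50.9, -75.4, -4.4, np.float64(0.1)]
[57.3, -76.9, -4.4, np.float64(0.1)]
[63.8, -77.8, -4.4, np.float64(0.1)]
[70.3, -78.1, -4.4, np.float64(0.1)]
[76.9, -77.9, -4.4, np.float64(0.1)]
[83.4, -77.1, -4.4, np.float64(0.1)]
[89.8, -75.7, -4.4, np.float64(0.1)]
[96.0, -73.8, -4.4, np.float64(0.1)]
[102.1, -71.3, -4.4, np.float64(0.1)]
[107.9, -68.4, -4.4, np.float64(0.1)]
[113.4, -64.9, -4.4, np.float64(0.1)]
[118.7, -60.9, -4.4, np.float64(0.1)]
[123.5, -56.6, -4.4, np.float64(0.1)]
[128.0, -51.8, -4.4, np.float64(0.1)]
[132.0, -46.6, -4.4, np.float64(0.1)]
[135.5, -41.1, -4.4, np.float64(0.1)]
[137.4, -37.7, -4.4, np.float64(0.1)]
```

Emit:
{"name": "drive_tool", "arguments": {
  "deltas": [
    [0,-7,0,0],
    [1,-13,0,0],
    [2.5,-19.5,0,0],
    [4.5,-26,0,0],
    [7,-32,0,0],
    [10,-38,0,0],
    [13,-43,0,0],
    [17,-48.5,0,0],
    [21.5,-53.5,0,0],
    [26.5,-58,0,0],
    [31.5,-62,0,0],
    [37,-65,0,0]
  ]
}}

```text
time_s: 3.78
tool_pos: [704.4, -50.3, 257.6]
eef_rot: [0.0, 0.048, 0.999, -0.0]
force: [2.1, 2.1, 0.8]
finger_gap: 0.6
```

Emit:
{"name": "drive_tool", "arguments": {
  "deltas": [
    [6,-3,0,0],
    [12,-6,0,0],
    [18,-8,0,0],
    [24.5,-9,0,0],
    [31,-10,0,0],
    [37.5,-10.5,0,0],
    [44,-10.5,0,0],
    [50.5,-9.5,0,0],
    [57,-8,0,0],
    [63,-6.5,0,0],
    [69.5,-4,0,0],
    [75,-1,0,0]
  ]
}}

```text
time_s: 5.28
tool_pos: [629.4, -43.7, 257.6]
eef_rot: [-0.0, 0.048, 0.999, -0.0]
force: [3.5, -0.1, 0.4]
finger_gap: 0.7
```

Run:
```python
from an import *
im,W,K,T,s=cam('top');cv2.imwrite('pics/c2.png',cv2.resize(im[80:260,180:420],None,fx=3.3,fy=3.3))
print(s['force'],spokes(W,C))
plan([(C[0]+75*np.cos(np.radians(t)),C[1]+75*np.sin(np.radians(t)),258,84.5) for t in (-130,-140,-150,-158)],s)
```

```text
[ 3.4694969  -0.06838566  0.43530112] (np.float64(2.484282624237443), array([ 8, 39,  0,  0,  0]), np.float64(0.9920622129760781))
yaw_y now 84.6 tcp [629.4 -43.7 257.6] J [-0.25  0.5   1.38 -0.    1.26 -1.72] t 5.275
[3.9, 1.9, 0.5, np.float64(0.1)]
[13.9, 10.2, 0.5, np.float64(0.1)]
[22.4, 20.2, 0.5, np.float64(0.1)]
[27.9, 29.1, 0.5, np.float64(0.1)]
```

View pics/c2.png

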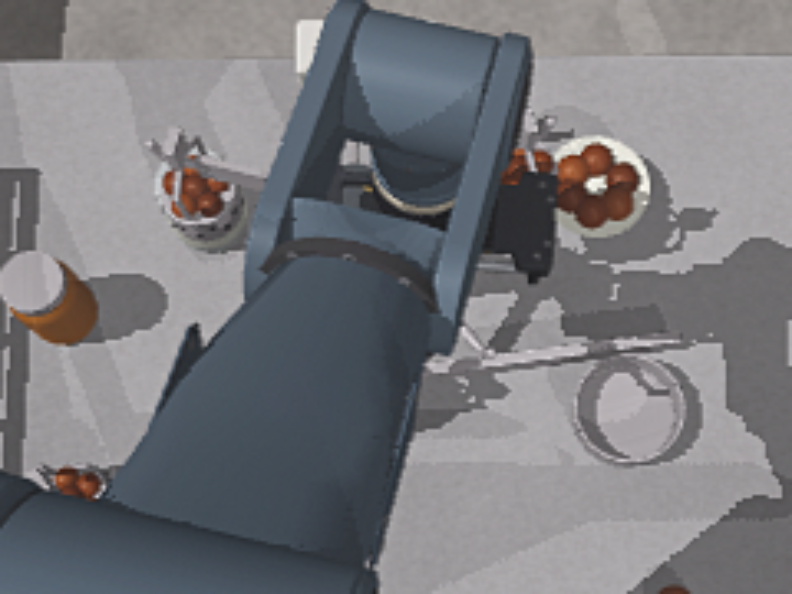

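Emit:
{"name": "drive_tool", "arguments": {
  "deltas": [
    [4,2,0,0],
    [9,6,0,0],
    [14,10,0,0],
    [18,15,0,0],
    [22,20,0,0],
    [25,24.5,0,0],
    [28,29,0,0],
    [28,29,0,0],
    [28,29,0,0]
  ]
}}

```text
time_s: 6.45
tool_pos: [604.2, -11.8, 257.2]
eef_rot: [-0.001, 0.047, 0.999, 0.0]
force: [-0.2, 0.0, 0.1]
finger_gap: 0.6
```

Run:
```python
from an import *
im,W,K,T,s=cam('top');cv2.imwrite('pics/c3.png',cv2.resize(im[80:260,180:420],None,fx=3.3,fy=3.3))
print(s['force'],spokes(W,C))
im,W,K,T,s=cam('side');cv2.imwrite('pics/s3.png',im)
plan([(*toW(-75,-100),330,84.5),(*toW(-160,-345),330,84.5),(*toW(-160,-345),12,84.8)],s)
```

```text
[-0.15708415  0.02965662  0.1370707 ] (np.float64(-26.04376526170221), array([ 0,  0, 12,  0, 20]), np.float64(0.9840629873603708))
yaw_y now 84.6 tcp [604.3 -11.9 257.2] J [-0.2   0.46  1.45  0.    1.23 -1.68] t 6.5
[-14.6, -79.2, -71.9, np.float64(0.1)]
[16.5, -336.7, -71.9, np.float64(0.1)]
[16.5, -336.7, 246.1, np.float64(-0.2)]
```

View pics/c3.png

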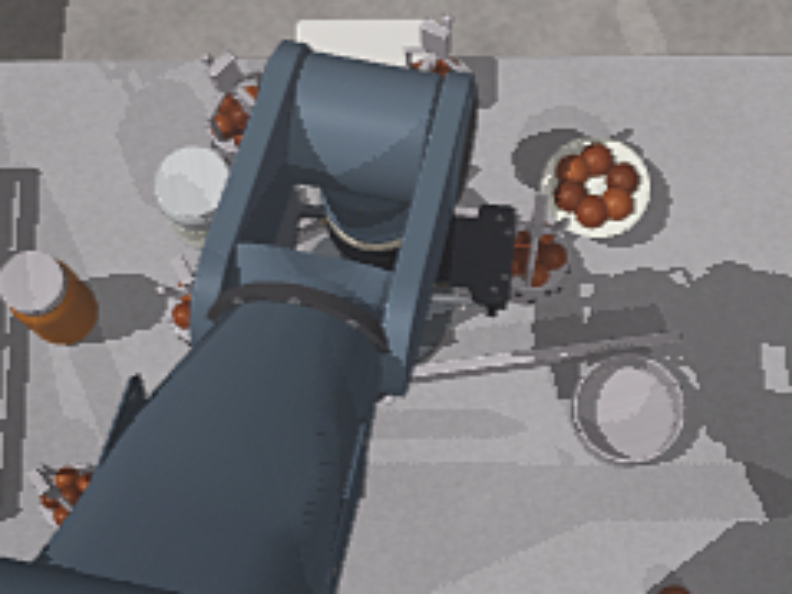

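View pics/s3.png

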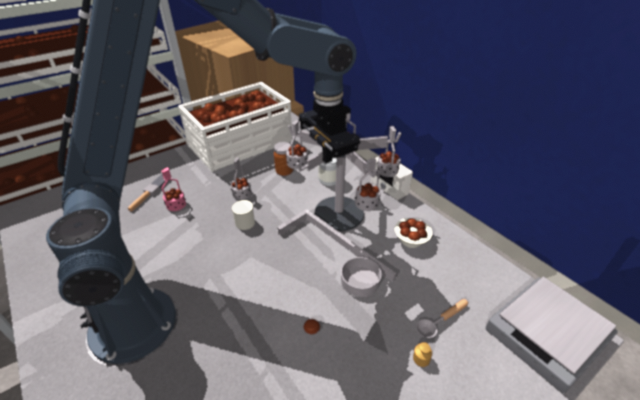

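Emit:
{"name": "drive_tool", "arguments": {
  "deltas": [
    [0,3,-40,0],
    [0,3,-75,0],
    [3,-40,-75,0],
    [6,-95,-75,0],
    [9,-150,-75,0],
    [12,-205,-75,0],
    [14,-260,-75,0],
    [16,-315,-75,0],
    [16.5,-336.5,-75,0],
    [16.5,-336.5,-40,0],
    [16.5,-336.5,10,0]
  ],
  "gripper": -0.15
}}

```text
time_s: 7.92
tool_pos: [557.5, -346.2, 248.3]
eef_rot: [0.002, 0.048, 0.999, -0.001]
force: [0.0, -0.3, -0.7]
finger_gap: 50.1
```

Run:
```python
from an import *
im,W,K,T,s=cam('top');cv2.imwrite('pics/c4.png',cv2.resize(im[80:260,180:420],None,fx=3.3,fy=3.3))
print(s['finger_gap'],spokes(W,C)); c,mc,n=hubfit(W);print(c,mc,spokes(W,c))
from scipy.optimize import least_squares
Z=W[...,2];S=toS(W)
m=(Z>33)&(Z<44)&(S[...,0]<-98)&(S[...,0]>-215)&(S[...,1]<-150)&(S[...,1]>-310)
p=S[m];print(m.sum())
r=least_squares(lambda q:np.hypot(p[:,0]-q[0],p[:,1]-q[1])-53.5,[-160,-240],loss='soft_l1');print('pan S',r.x)
plan([(*toW(-160,-345),12,84.5)],s)
```

```text
50.08670655057146 (np.float64(-27.436883682187474), array([67, 63, 81, 33, 77]), np.float64(0.9855472974627512))
[674.38303758  16.43827673] (673.9813842773438, 16.007253646850586, 31.12864112854004) (np.float64(-27.434561734028204), array([66, 63, 81, 33, 77]), np.float64(0.9858158346390287))
82
pan S [-153.47148318 -236.60962253]
yaw_y now 84.5 tcp [ 557.5 -346.2  248.3] J [-0.73  0.54  1.32  0.    1.27 -2.2 ] t 7.925
[1.5, 0.5, 237.2, np.float64(0.0)]
```

View pics/c4.png

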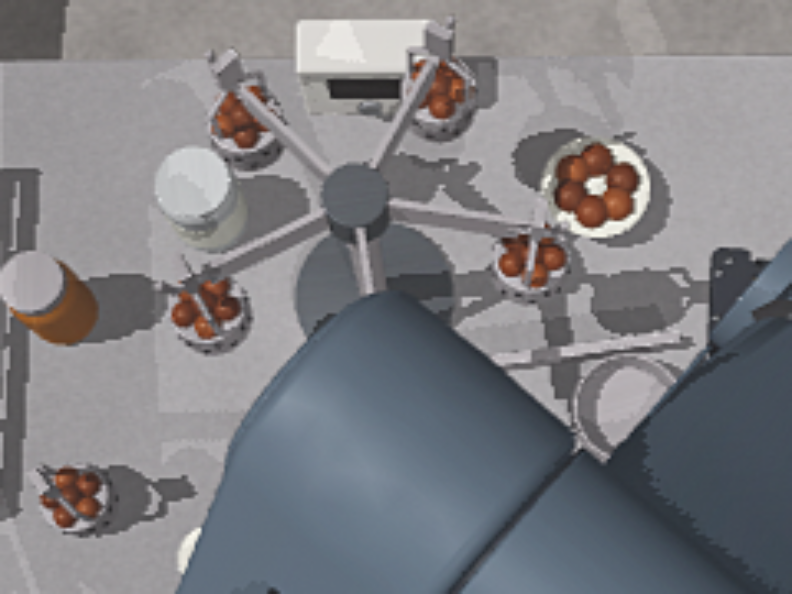

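Run:
```python
from an import *
im,W,K,T,s=cam('side');cv2.imwrite('pics/s4.png',im)
p=s['tool_pos'];d=W-p
a=np.radians(84.5);Y=np.array([np.cos(a),np.sin(a)]);X=np.array([-np.sin(a),np.cos(a)])
r=np.hypot(d[...,0],d[...,1])
for z0 in range(0,420,30):
    m=(d[...,2]>z0)&(d[...,2]<z0+30)&(r<300)&(W[...,2]>100)
    if m.sum()>3:
        k=d[m][:,:2];print(z0,m.sum(),'X',(k@X).min().round(),(k@X).max().round(),'Y',(k@Y).min().round(),(k@Y).max().round())
```

```text
0 307 X -108.0 11.0 Y -36.0 289.0
30 282 X -90.0 11.0 Y -40.0 289.0
60 597 X -92.0 37.0 Y -88.0 224.0
90 1744 X -41.0 37.0 Y -97.0 94.0
120 489 X -25.0 25.0 Y -52.0 17.0
150 765 X -41.0 36.0 Y -53.0 33.0
180 486 X -30.0 35.0 Y -38.0 26.0
210 544 X -28.0 32.0 Y -38.0 28.0
240 227 X -24.0 43.0 Y -55.0 15.0
270 849 X -6.0 109.0 Y -69.0 12.0
300 1972 X -60.0 154.0 Y -71.0 100.0
330 3636 X -60.0 172.0 Y -66.0 93.0
360 2399 X -5.0 200.0 Y -26.0 117.0
390 1521 X 93.0 227.0 Y 48.0 122.0
```

View pics/s4.png

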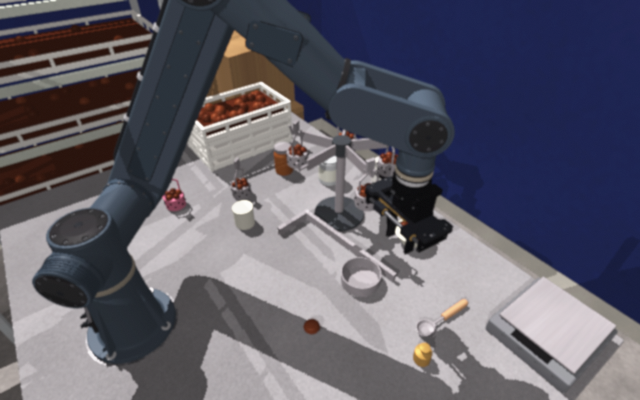

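Run:
```python
from an import *
plan([(*toW(-177,-351),40,84.5),(*toW(-177,-351),13,84.5)])
```

```text
yaw_y now 84.6 tcp [ 553.2 -342.1  241.4] J [-0.73  0.55  1.33  0.    1.27 -2.2 ] t 8.025
[12.3, -12.6, 202.3, np.float64(0.1)]
[12.3, -12.6, 229.3, np.float64(0.1)]
```

Emit:
{"name": "drive_tool", "arguments": {
  "deltas": [
    [8,-5,40,0],
    [15,-9.5,85,0],
    [15,-9.5,130,0],
    [15,-9.5,170,0],
    [15,-9.5,200,0],
    [15,-9.5,220,0],
    [15,-9.5,225,0],
    [15,-9.5,225,0]
  ],
  "gripper": -0.6,
  "squeeze": 40
}}

```text
time_s: 9.02
tool_pos: [541.4, -354.1, 23.5]
eef_rot: [0.001, 0.047, 0.999, -0.001]
force: [0.3, 0.4, 0.1]
finger_gap: 69.9
```

Run:
```python
from an import *
im,W,K,T,s=cam('side');cv2.imwrite('pics/s5.png',cv2.resize(im[150:390,220:540],None,fx=2.4,fy=2.4))
plan([(*toW(-177,-351),13,84.5),(*toW(-175,-339),13,84.5),(*toW(-170,-101),13,84.5),(*toW(-168,-99),13,84.5)],s)
```

```text
yaw_y now 84.6 tcp [ 541.4 -354.1   23.5] J [-0.75  0.81  1.5   0.    0.82 -2.23] t 9.025
[1.7, 0.5, 11.4, np.float64(0.1)]
[2.3, 12.6, 11.4, np.float64(0.1)]
[47.8, 246.3, 11.4, np.float64(0.1)]
[46.3, 248.7, 11.4, np.float64(0.1)]
```

View pics/s5.png

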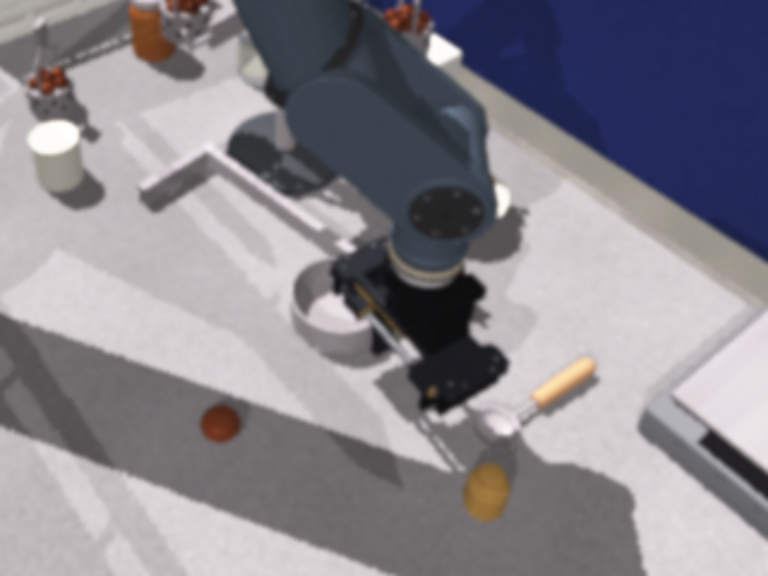

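Emit:
{"name": "drive_tool", "arguments": {
  "deltas": [
    [1,0,10,0],
    [1,4,10,0],
    [2,14,10,0],
    [4,27,10,0],
    [7,43,10,0],
    [10,59,10,0],
    [13,75,10,0],
    [16,91,10,0],
    [19,107,10,0],
    [22,123,10,0],
    [25,139,10,0],
    [28,155,10,0]
  ]
}}

```text
time_s: 10.58
tool_pos: [527.6, -195.6, 12.6]
eef_rot: [0.0, 0.048, 0.999, 0.0]
force: [-1.1, -1.9, 1.0]
finger_gap: 69.7
```

Run:
```python
from an import *
im,W,K,T,s=cam('side');cv2.imwrite('pics/s6.png',cv2.resize(im[130:370,220:540],None,fx=2.4,fy=2.4))
print(s['force'])
plan([(*toW(-172,-103),13,84.5)],s)
```

```text
[-1.12613578 -1.91448002  0.98575258]
yaw_y now 84.5 tcp [ 527.6 -195.6   12.6] J [-0.55  0.76  1.73  0.    0.65 -2.03] t 10.575
[20.6, 87.4, 0.5, np.float64(0.0)]
```

View pics/s6.png

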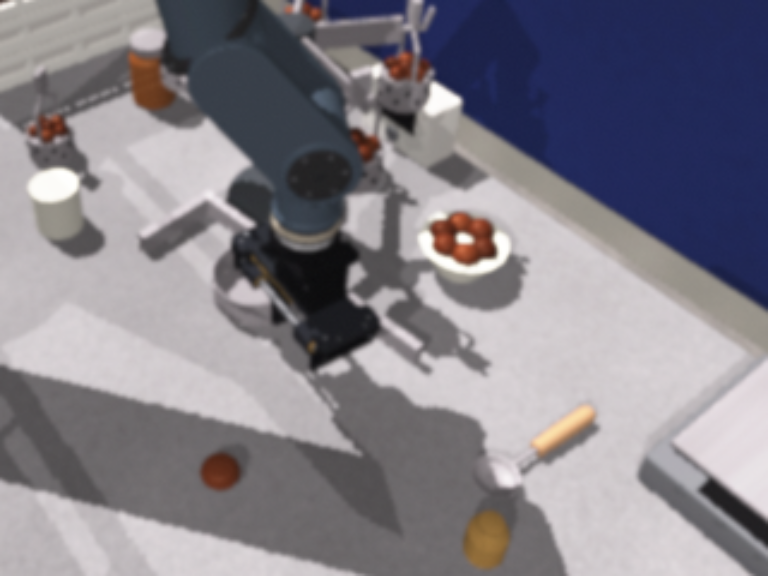

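Emit:
{"name": "drive_tool", "arguments": {
  "deltas": [
    [3,14,0,0],
    [6,28,0,0],
    [9,42,0,0],
    [12,55,0,0],
    [15,66,0,0],
    [17,74,0,0],
    [18.5,80,0,0],
    [19,83,0,0],
    [19,83,0,0]
  ]
}}

```text
time_s: 11.75
tool_pos: [516.6, -112.2, 12.6]
eef_rot: [0.0, 0.048, 0.999, 0.0]
force: [-0.3, -0.2, -0.1]
finger_gap: 69.3
```

Run:
```python
from an import *
im,W,K,T,s=cam('side');cv2.imwrite('pics/s7.png',cv2.resize(im[100:340,200:520],None,fx=2.4,fy=2.4))
print(s['force'])
from scipy.optimize import least_squares
S=toS(W);Z=W[...,2]
m=(Z>36)&(Z<43)&(np.hypot(S[...,0]+150,S[...,1]+3)<65)&(S[...,0]<-100);p=S[m];print(m.sum())
r=least_squares(lambda q:np.hypot(p[:,0]-q[0],p[:,1]-q[1])-53.5,[-150,-5],loss='soft_l1');print('pan S',r.x,np.abs(r.fun).mean())
plan([(*toW(-172,-103),13,84.5)],s);print(toS(s['tool_pos']))
```

```text
[-0.34610906 -0.19596949 -0.13038058]
61
pan S [-146.42683889  -12.65451905] 1.14454871049387
yaw_y now 84.5 tcp [ 516.6 -112.2   12.6] J [-0.43  0.74  1.82  0.    0.58 -1.9 ] t 11.75
[1.7, 5.4, 0.5, np.float64(0.0)]
[-171.86572834 -109.08580041]
```

View pics/s7.png

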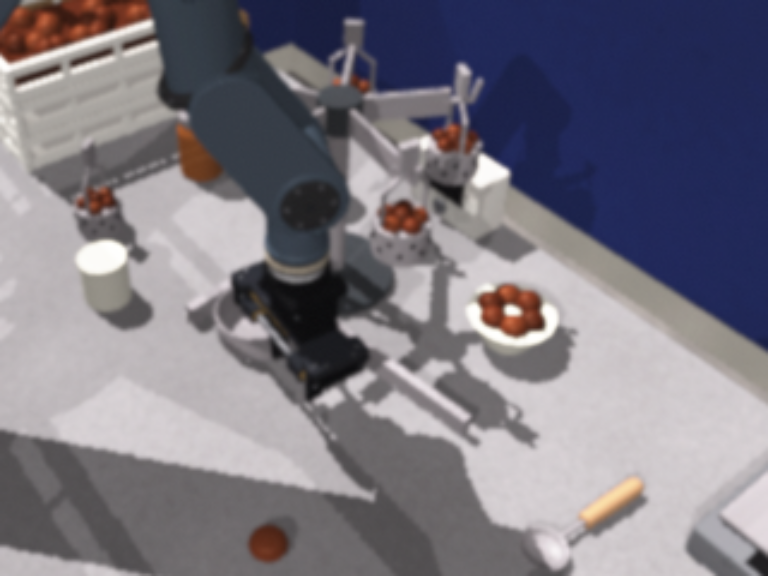

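Emit:
{"name": "drive_tool", "arguments": {
  "deltas": [
    [0,4,0,0],
    [0,8,0,0],
    [0,10,0,0],
    [0,11,0,0],
    [0,11,0,0]
  ]
}}

```text
time_s: 12.42
tool_pos: [517.5, -101.8, 12.6]
eef_rot: [-0.0, 0.047, 0.999, -0.0]
force: [-2.4, -3.7, -0.6]
finger_gap: 69.6
```

Emit:
{"name": "drive_tool", "arguments": {
  "deltas": [
    [0,2,0,0],
    [0,4,0,0],
    [0,4,0,0]
  ]
}}

```text
time_s: 12.8
tool_pos: [518.0, -101.0, 12.9]
eef_rot: [0.0, 0.046, 0.999, -0.002]
force: [-6.8, -16.6, 0.9]
finger_gap: 69.9
```

Emit:
{"name": "drive_tool", "arguments": {
  "deltas": [
    [3,-10,0,0],
    [8,-30,0,0],
    [20,-60,0,0],
    [40,-90,-10,0],
    [60,-110,-50,0],
    [80,-110,-110,0],
    [80,-110,-170,0],
    [80,-110,-230,0],
    [80,-110,-290,0],
    [80,-110,-320,0]
  ],
  "gripper": -1
}}

```text
time_s: 14.05
tool_pos: [428.9, -199.1, 336.2]
eef_rot: [0.003, 0.047, 0.999, -0.001]
force: [-0.7, 0.1, -1.0]
finger_gap: 86.9
```

Run:
```python
from an import *
im,W,K,T,s=cam('side');cv2.imwrite('pics/s8.png',cv2.resize(im[100:340,200:520],None,fx=2.4,fy=2.4))
from scipy.optimize import least_squares
for n in('side','top'):
    if n=='top': im,W,K,T,s=cam('top');cv2.imwrite('pics/c8.png',cv2.resize(im[80:260,180:420],None,fx=3.3,fy=3.3))
    S=toS(W);Z=W[...,2]
    m=(Z>36)&(Z<43)&(np.hypot(S[...,0]+150,S[...,1]+3)<65)&(S[...,0]<-100);p=S[m];print(m.sum())
    if len(p)<5: continue
    r=least_squares(lambda q:np.hypot(p[:,0]-q[0],p[:,1]-q[1])-53.5,[-150,-5],loss='soft_l1');print('pan S',r.x,np.abs(r.fun).mean())
    print(spokes(W,C))
    m=(Z>115)&(Z<160)&(np.hypot(W[...,0]-462,W[...,1]-302)<60);k=W[m];l=cv2.fitLine(k[:,:2].astype(np.float32),cv2.DIST_L2,0,.01,.01).ravel()
    print('tab',len(k),k.mean(0),l,np.degrees(np.arctan2(l[1],l[0])), cv2.minAreaRect(k[:,:2].astype(np.float32)))
plan([(463,303,250,37.7)],s)
```

```text
117
pan S [-147.12393859   -2.39711403] 1.4308857103550465
(np.float64(-27.52819722495086), array([68, 25,  0,  0, 62]), np.float64(0.973503313404759))
tab 59 [464.7929052  299.5928984  135.52772757] [  0.871794     0.48987266 464.7929     299.5929    ] 29.332214 ((466.39154052734375, 302.4888000488281), (26.638765335083008, 12.581269264221191), 38.4375)
72
pan S [-147.70701731   -1.23621583] 0.9747367038940113
(np.float64(-27.437137007741725), array([67, 65, 80, 59, 79]), np.float64(0.985654824138353))
tab 51 [464.43247024 301.63961376 141.58508081] [  0.7976591    0.60310864 464.43246    301.63962   ] 37.09286 ((465.3080139160156, 303.5372314453125), (24.46591567993164, 9.959877014160156), 36.41928482055664)
yaw_y now 84.6 tcp [ 430.2 -200.2  339. ] J [-0.67  0.18  1.64  0.    1.31 -2.15] t 14.1
[15.2, 503.5, 89.9, np.float64(46.9)]
```

View pics/s8.png

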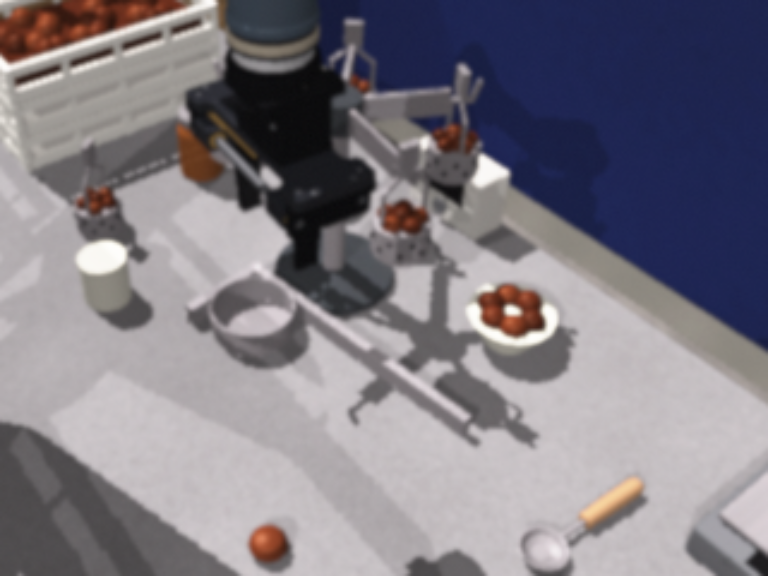

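View pics/c8.png

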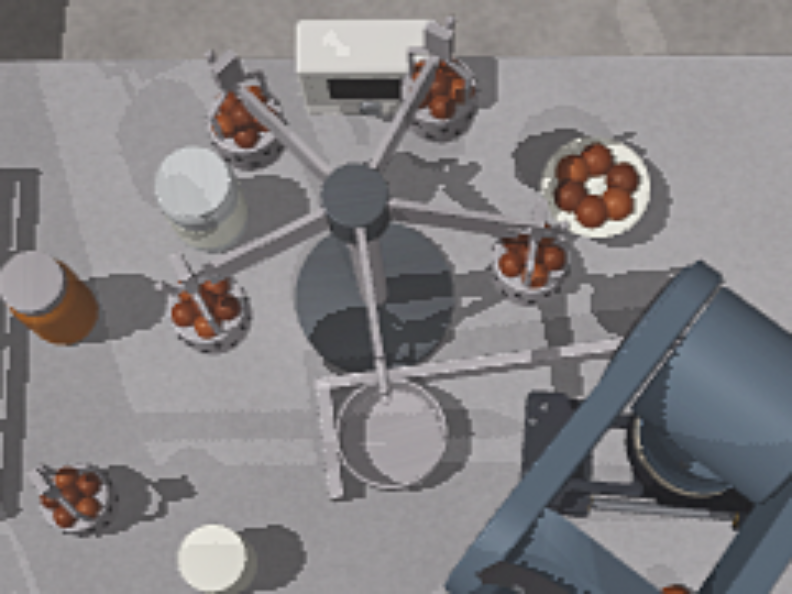

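Emit:
{"name": "drive_tool", "arguments": {
  "deltas": [
    [2,40,0,5],
    [4,90,10,11],
    [6,140,20,17],
    [8,190,20,23],
    [10,240,20,29],
    [11,290,20,35],
    [12,340,20,41],
    [13,390,20,47.5],
    [14,440,40,47.5],
    [15,480,70,47.5],
    [15,503,90,47.5],
    [15,503,90,47.5]
  ]
}}

```text
time_s: 15.65
tool_pos: [457.9, 303.6, 238.9]
eef_rot: [-0.003, 0.445, 0.896, -0.003]
force: [0.3, -1.1, 0.2]
finger_gap: 87.1
```

Emit:
{"name": "drive_tool", "arguments": {
  "deltas": [
    [0,0,0,0],
    [0,0,0,0]
  ]
}}

```text
time_s: 15.9
tool_pos: [460.9, 302.1, 243.2]
eef_rot: [0.0, 0.446, 0.895, 0.0]
force: [-0.2, 0.1, 0.1]
finger_gap: 87.3
```

Run:
```python
from an import *
im,W,K,T,s=cam('wrist');cv2.imwrite('pics/w9.png',im)
im2,W2,K2,T2,s2=cam('side');cv2.imwrite('pics/s9.png',cv2.resize(im2[80:320,100:420],None,fx=2.4,fy=2.4))
Z=W[...,2];m=(Z>115)&(Z<160)&(np.hypot(W[...,0]-465,W[...,1]-302)<60);k=W[m]
print(len(k)); 
if len(k)>5:
    t=k[k[:,2]>143];print(t.mean(0),cv2.minAreaRect(t[:,:2].astype(np.float32)),k.mean(0))
plan([(465,303,140,37),(465,303,114,37)],s)
```

```text
689
[467.45616189 305.33217534 147.91495157] ((467.7355651855469, 304.9608459472656), (23.07488250732422, 10.306565284729004), 36.87793731689453) [466.56667759 306.41652308 142.18483473]
yaw_y now 37.0 tcp [460.9 302.1 243.2] J [ 0.38  0.4   1.6  -0.    1.14 -0.27] t 15.9
[-2.0, 3.2, 104.1, np.float64(-0.0)]
[-2.0, 3.2, 130.1, np.float64(-0.0)]
```

View pics/w9.png

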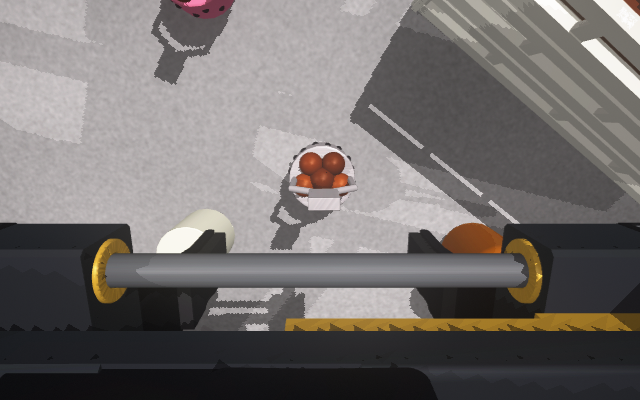

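View pics/s9.png

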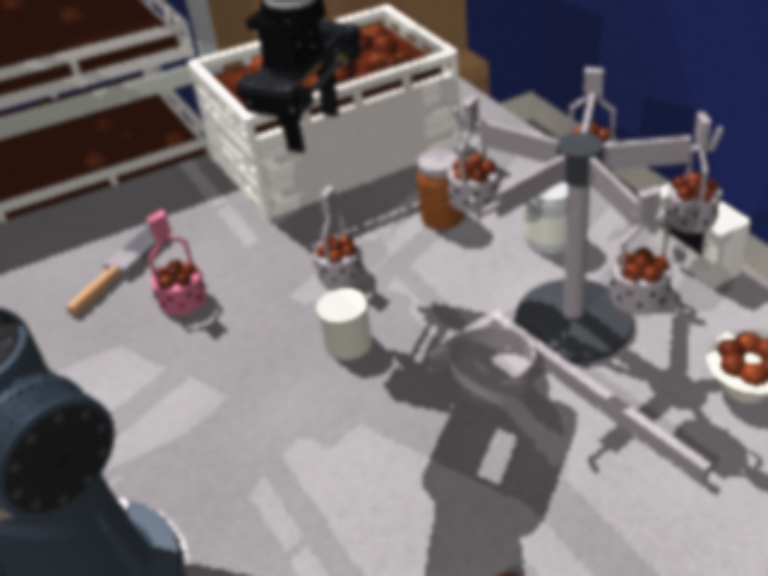

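Emit:
{"name": "drive_tool", "arguments": {
  "deltas": [
    [-1,3,40,0],
    [-2,5,80,0],
    [-2,5,110,0],
    [-2,5,127,0],
    [-2,5,128,0],
    [-2,5,128,0]
  ]
}}

```text
time_s: 16.75
tool_pos: [466.6, 304.3, 115.5]
eef_rot: [0.001, 0.446, 0.895, 0.001]
force: [-0.4, 0.1, 0.6]
finger_gap: 86.8
```

Run:
```python
from an import *
im2,W2,K2,T2,s2=cam('side');cv2.imwrite('pics/s10.png',cv2.resize(im2[130:250,160:320],None,fx=4.5,fy=4.5,interpolation=cv2.INTER_CUBIC))
print(s2['tool_pos'],s2['force'])
```

```text
[466.63405565 304.29108896 115.48696836] [-0.37779011  0.14624839  0.60740532]
```

View pics/s10.png

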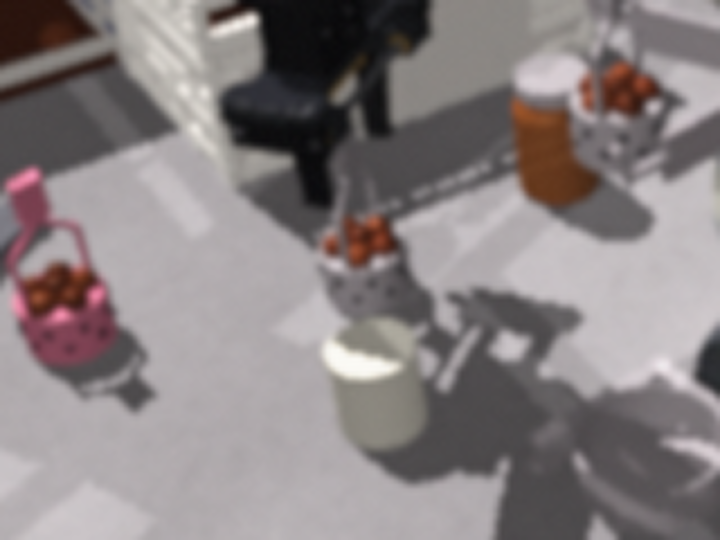

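Fingers straddle the tab. Close gently, then lift a little.

Emit:
{"name": "drive_tool", "arguments": {
  "deltas": [
    [0,0,0,0],
    [0,0,0,0],
    [0,0,0,0],
    [0,0,0,0],
    [0,0,0,0],
    [0,0,0,0]
  ],
  "gripper": 1,
  "squeeze": 25
}}

```text
time_s: 17.55
tool_pos: [465.8, 304.3, 114.5]
eef_rot: [-0.0, 0.446, 0.895, -0.0]
force: [-0.6, 0.1, -0.1]
finger_gap: 34.7
```

Emit:
{"name": "drive_tool", "arguments": {
  "deltas": [
    [0,0,-10,0],
    [0,0,-30,0],
    [0,0,-60,0],
    [0,0,-60,0]
  ]
}}

```text
time_s: 18.05
tool_pos: [467.5, 305.1, 177.0]
eef_rot: [0.002, 0.446, 0.895, 0.002]
force: [0.3, 0.5, -0.4]
finger_gap: 23.6
```

Run:
```python
from an import *
im2,W2,K2,T2,s2=cam('side');cv2.imwrite('pics/s11.png',cv2.resize(im2[110:230,160:320],None,fx=4.5,fy=4.5,interpolation=cv2.INTER_CUBIC))
im,W,K,T,s=cam('wrist');cv2.imwrite('pics/w11.png',im)
print(s2['tool_pos'],s2['force'],s2['finger_gap'])
p=s['tool_pos']
m=(np.hypot(W[...,0]-p[0],W[...,1]-p[1])<60)&(W[...,2]>p[2]-80)&(W[...,2]<p[2]-40)
print(m.sum(),W[m].mean(0)-p,W[m].max(0)-p,W[m].min(0)-p)
```

```text
[467.53178033 305.08436222 176.97013244] [ 0.31064256  0.46261044 -0.35962738] 23.584930659567252
4910 [ -1.2770969    6.39400512 -70.70908383] [ 31.34235156  34.0053375  -40.09428982] [-29.80006175 -26.08616231 -79.99975362]
```

View pics/s11.png

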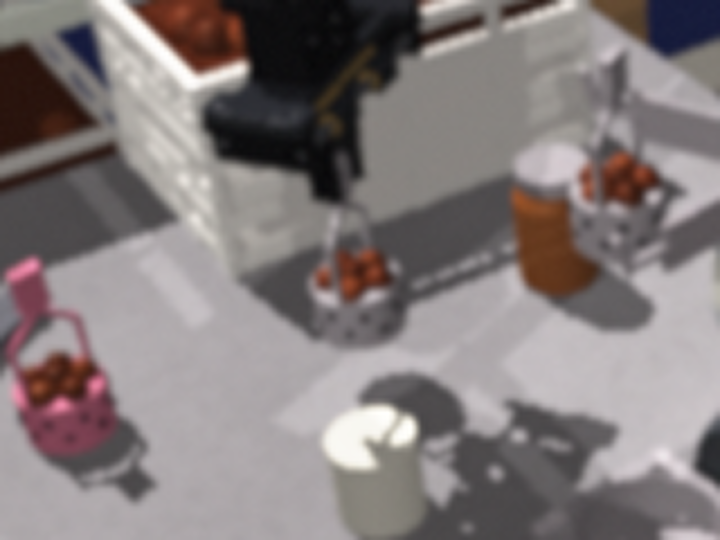

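View pics/w11.png

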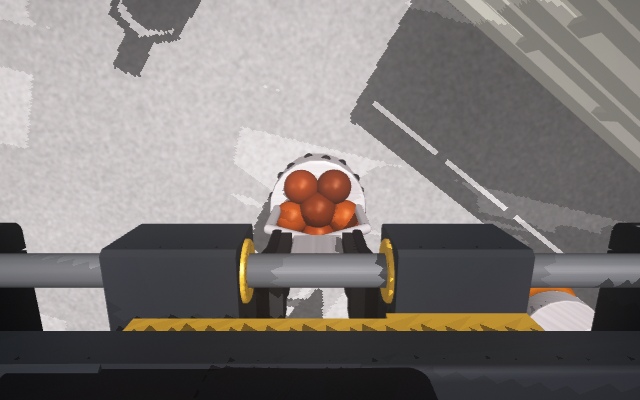

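Run:
```python
from an import *
im,W,K,T,s=cam('wrist');p=s['tool_pos'];print(p)
q=s['eef_rot'];M=R.from_quat([q[1],q[2],q[3],q[0]]).as_matrix()
L=(W-p)@M  # tool coords
for u,v in [(302,184),(334,184),(318,208),(270,228),(277,218),(368,228),(361,218),(318,158),(290,164),(346,164),(280,225),(272,222)]: print(u,v,L[v,u].round(1))
im2,W2,K2,T2,s2=cam('side');L2=(W2-p)@M
m=(np.hypot(L2[...,0],L2[...,1])<45)&(W2[...,2]>15)&(L2[...,2]>30)
k=L2[m];print(len(k),np.percentile(k[:,2],[1,5,50,90,95,98,99.5]),k[:,0].min(),k[:,0].max(),k[:,1].min(),k[:,1].max())
h=k[:,2];
for z in range(30,125,8):
    kk=k[(h>z)&(h<=z+8)]
    if len(kk)>2: print(z,len(kk),'x',kk[:,0].min().round(),kk[:,0].max().round(),'y',kk[:,1].min().round(),kk[:,1].max().round())
```

```text
[465.46828485 304.19445301 174.44565999]
302 184 [18.2 -7.7 69.6]
334 184 [18.5 13.3 67.9]
318 208 [ 2.8  2.8 66.1]
270 228 [  0.6 -24.4  31.1]
277 218 [ -0.2 -22.9  53.5]
368 228 [-0.  31.2 32.8]
361 218 [ 1.7 28.8 47. ]
318 158 [32.6  2.9 90.1]
290 164 [ 28. -17.  93.]
346 164 [ 24.4  24.9 117.7]
280 225 [-10.3 -22.9  70.4]
272 222 [  1.1 -24.4  40.7]
413 [ 35.03039267  51.80679259  82.39205679 114.61080803 119.22197167
 121.86419199 123.90386252] -35.88929361194776 29.95096251290353 -38.862852836417844 29.110646141730953
30 8 x -4.0 1.0 y -32.0 28.0
38 8 x -4.0 2.0 y -30.0 28.0
46 8 x -5.0 -1.0 y -31.0 27.0
54 7 x -5.0 1.0 y -31.0 27.0
62 50 x -27.0 19.0 y -31.0 29.0
70 77 x -32.0 23.0 y -30.0 29.0
78 76 x -35.0 30.0 y -35.0 28.0
86 42 x -35.0 22.0 y -35.0 21.0
94 38 x -35.0 24.0 y -36.0 6.0
102 38 x -36.0 19.0 y -35.0 13.0
110 33 x -36.0 17.0 y -39.0 9.0
118 28 x -35.0 27.0 y -35.0 6.0
```

Emit:
{"name": "drive_tool", "arguments": {
  "deltas": [
    [0,0,-40,-6],
    [0,0,-85,-15],
    [0,0,-120,-25],
    [0,0,-140,-35],
    [0,0,-142,-45],
    [0,0,-142,-54],
    [0,0,-142,-61.5],
    [0,0,-142,-61.5]
  ]
}}

```text
time_s: 19.25
tool_pos: [465.2, 304.0, 315.2]
eef_rot: [-0.001, -0.074, 0.997, -0.0]
force: [1.1, 0.1, -1.9]
finger_gap: 23.8
```

Run:
```python
from an import *
for n in('top','side'):
    im,W,K,T,s=cam(n)
    if n=='top':cv2.imwrite('pics/c12.png',cv2.resize(im[80:260,180:420],None,fx=3.3,fy=3.3))
    else: cv2.imwrite('pics/s12.png',im)
    S=toS(W);Z=W[...,2]
    d=W[...,:2]-C;r=np.hypot(d[...,0],d[...,1]);a=np.degrees(np.arctan2(d[...,1],d[...,0]))%360
    print(spokes(W,C))
    for lo,hi in[(40,80),(80,120),(120,140),(140,160),(160,170),(168,182)]:
        m=(Z>250)&(Z<300)&(r>lo)&(r<hi)&(np.abs(a-188)<10)
        if m.sum(): print(n,lo,hi,m.sum(),'ang',a[m].mean().round(2),a[m].min().round(1),a[m].max().round(1),'z',Z[m].mean().round(1),'rmax',r[m].max().round(1),W[m].mean(0).round(1))
plan([(*(C+240*np.array([np.cos(np.radians(188.6)),np.sin(np.radians(188.6))])),317,98.6)],s)
```

```text
(np.float64(-27.40707808177319), array([66, 69, 79, 58, 80]), np.float64(0.985178104034534))
top 40 80 35 ang 189.0 185.5 192.9 z 281.6 rmax 79.4 [616.4   7.3 281.6]
top 80 120 36 ang 188.83 186.9 190.9 z 281.8 rmax 117.7 [576.6   1.3 281.8]
top 120 140 25 ang 188.76 187.3 190.3 z 276.5 rmax 139.7 [545.1  -3.4 276.5]
top 140 160 21 ang 188.67 187.2 190.2 z 269.1 rmax 158.6 [525.6  -6.2 269.1]
top 160 170 6 ang 188.71 187.3 190.1 z 283.1 rmax 169.7 [510.7  -8.6 283.1]
top 168 182 6 ang 189.03 188.1 190.0 z 291.5 rmax 172.0 [505.7 -10.3 291.5]
(np.float64(-27.214109988690986), array([69, 30, 65, 67, 62]), np.float64(0.9755502579752641))
side 40 80 112 ang 191.59 185.6 195.7 z 268.8 rmax 79.7 [615.3   4.5 268.8]
side 80 120 120 ang 190.51 187.1 192.5 z 269.3 rmax 119.7 [575.9  -1.7 269.3]
side 120 140 56 ang 189.82 187.4 191.2 z 268.3 rmax 139.6 [547.6  -5.4 268.3]
side 140 160 18 ang 189.83 187.8 191.1 z 267.8 rmax 158.3 [526.5  -9.1 267.8]
side 160 170 19 ang 189.75 187.9 190.7 z 276.9 rmax 169.8 [510.6 -11.6 276.9]
side 168 182 13 ang 189.65 188.2 190.4 z 285.7 rmax 172.0 [506.4 -12.  285.7]
yaw_y now 98.4 tcp [465.4 304.1 315.4] J [ 0.38  0.34  1.49  0.    1.32 -1.34] t 19.3
[75.8, -316.3, -0.7, np.float64(-0.2)]
```

View pics/c12.png

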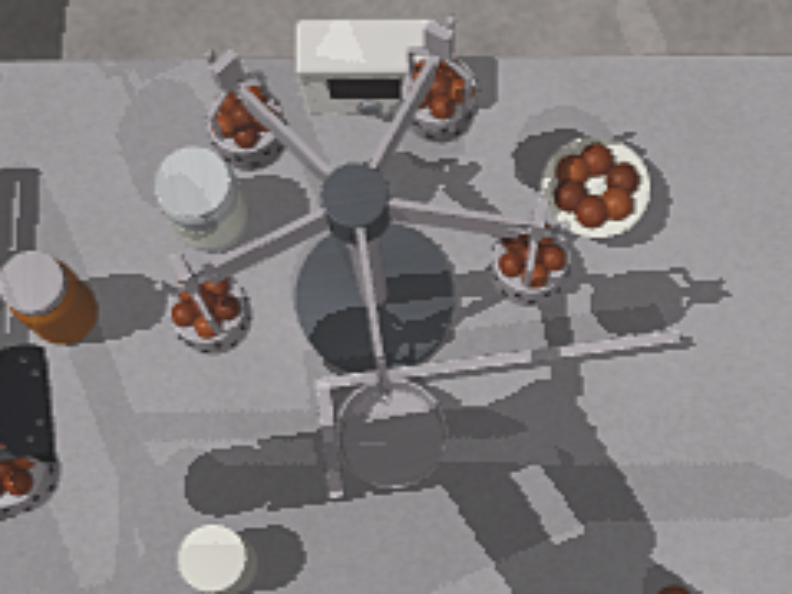

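View pics/s12.png

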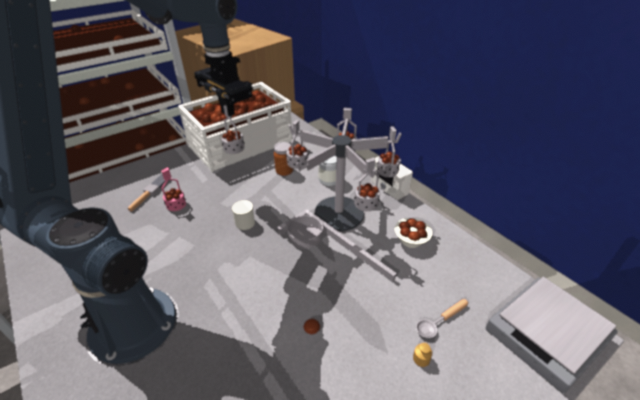

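Emit:
{"name": "drive_tool", "arguments": {
  "deltas": [
    [10,-20,0,0],
    [25,-55,0,0],
    [40,-95,0,0],
    [55,-135,0,0],
    [68,-175,0,0],
    [75,-215,0,0],
    [76,-250,0,0],
    [76,-280,0,0],
    [76,-302,0,0],
    [76,-314,0,0],
    [76,-317.5,0,0],
    [76,-317.5,0,0]
  ]
}}

```text
time_s: 20.85
tool_pos: [437.7, -20.5, 316.4]
eef_rot: [-0.0, -0.074, 0.997, 0.0]
force: [-1.2, 0.5, -0.9]
finger_gap: 23.7
```

Run:
```python
from an import *
im,W,K,T,s=cam('side');cv2.imwrite('pics/s13.png',cv2.resize(im[90:250,230:450],None,fx=3.5,fy=3.5,interpolation=cv2.INTER_CUBIC))
p=s['tool_pos'];q=s['eef_rot'];M=R.from_quat([q[1],q[2],q[3],q[0]]).as_matrix();L=(W-p)@M
k=L[(np.hypot(L[...,0],L[...,1])<45)&(L[...,2]>20)&(L[...,2]<135)]
for z in range(20,134,10):
    kk=k[(k[:,2]>z)&(k[:,2]<=z+10)]
    if len(kk)>2: print(z,len(kk),'x',kk[:,0].min().round(),kk[:,0].max().round(),'y',kk[:,1].min().round(),kk[:,1].max().round())
seat=np.array([526,-7]);dr=np.array([.988,.152])
plan([(*(seat-90*dr),316.5,98.6),(*(seat-30*dr),316.5,98.6),(*seat,316.5,98.6),(*seat,284,98.6)],s)
```

```text
20 24 x -4.0 3.0 y -26.0 24.0
30 18 x -3.0 3.0 y -31.0 29.0
40 12 x -3.0 1.0 y -32.0 32.0
50 13 x -2.0 2.0 y -31.0 28.0
60 108 x -26.0 25.0 y -31.0 29.0
70 183 x -28.0 31.0 y -33.0 31.0
80 113 x -33.0 34.0 y -35.0 26.0
90 76 x -20.0 34.0 y -35.0 16.0
100 73 x -32.0 34.0 y -35.0 18.0
110 68 x -21.0 33.0 y -35.0 12.0
120 23 x -19.0 33.0 y -33.0 9.0
yaw_y now 98.5 tcp [437.7 -20.5 316.4] J [-0.3   0.15  1.74  0.    1.25 -2.02] t 20.85
[1.0, -0.5, 0.8, np.float64(-0.1)]
[-59.0, -0.3, 0.8, np.float64(-0.1)]
[-89.0, -0.2, 0.8, np.float64(-0.1)]
[-89.0, -0.2, 33.3, np.float64(-0.1)]
```

View pics/s13.png

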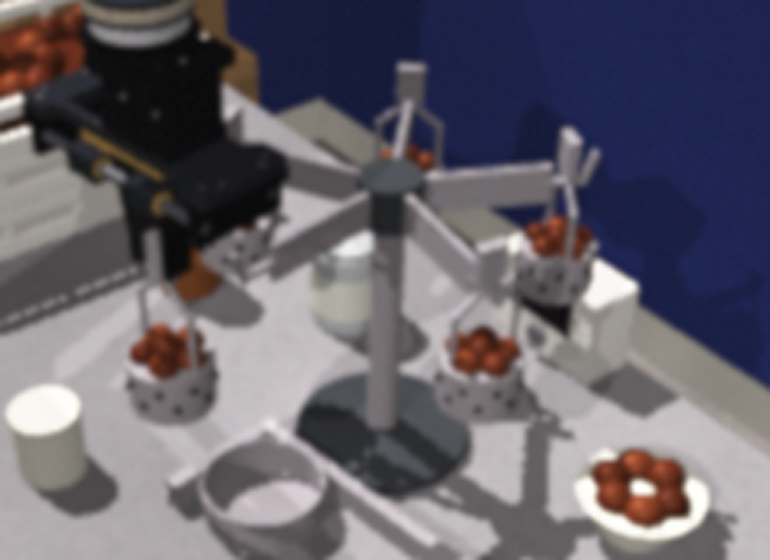

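Emit:
{"name": "drive_tool", "arguments": {
  "deltas": [
    [-8,0,0,0],
    [-20,0,0,0],
    [-34,0,0,0],
    [-46,0,0,0],
    [-55,0,0,0],
    [-60,0,0,0]
  ]
}}

```text
time_s: 21.65
tool_pos: [497.8, -11.9, 316.4]
eef_rot: [-0.0, -0.075, 0.997, 0.0]
force: [-0.7, -0.2, -1.4]
finger_gap: 23.8
```

Run:
```python
from an import *
im,W,K,T,s=cam('side');cv2.imwrite('pics/s14.png',cv2.resize(im[100:220,250:410],None,fx=4.8,fy=4.8,interpolation=cv2.INTER_CUBIC))
im,W,K,T,s=cam('wrist');cv2.imwrite('pics/w14.png',im)
plan([(526,-7,316.5,98.6)],s);print(s['force'])
```

```text
yaw_y now 98.6 tcp [498.3 -12.  316.4] J [-0.25  0.25  1.62  0.    1.28 -1.97] t 21.7
[-27.8, 0.3, 0.8, np.float64(-0.0)]
[ 1.02111185  0.59633631 -1.49525608]
```

View pics/s14.png

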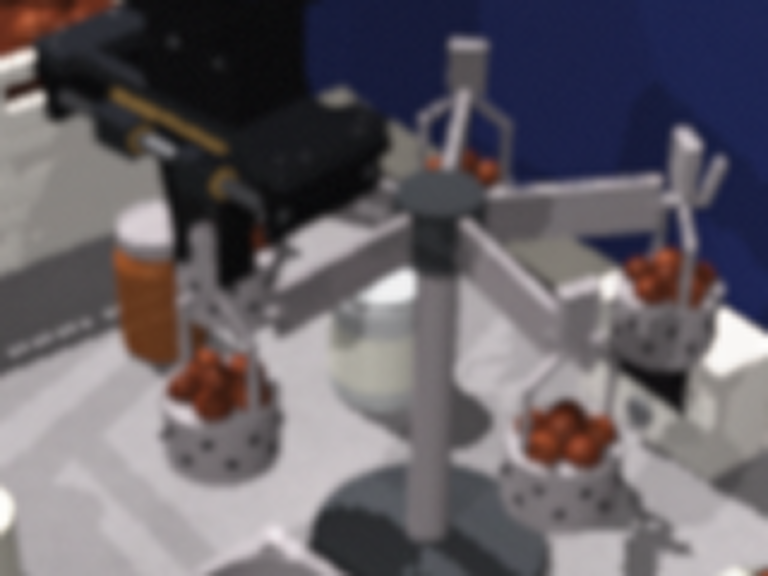

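View pics/w14.png

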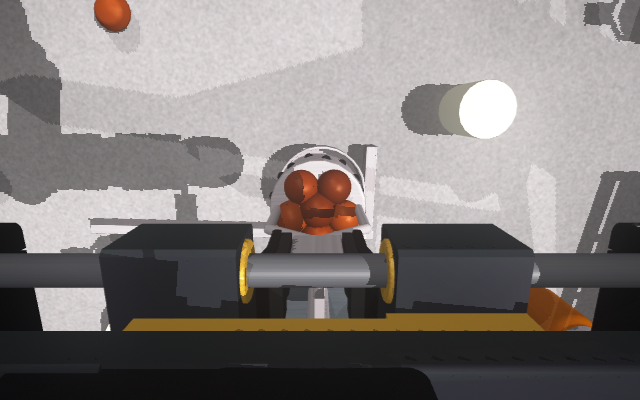

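Emit:
{"name": "drive_tool", "arguments": {
  "deltas": [
    [-5,0,0,0],
    [-12,0,0,0],
    [-20,0,0,0],
    [-26,0,0,0],
    [-28,0,0,0],
    [-28,0,0,0]
  ]
}}

```text
time_s: 22.5
tool_pos: [524.9, -7.8, 316.4]
eef_rot: [-0.0, -0.075, 0.997, 0.0]
force: [-0.4, -0.2, -1.1]
finger_gap: 23.7
```

Run:
```python
from an import *
im,W,K,T,s=cam('side');cv2.imwrite('pics/s15.png',cv2.resize(im[100:220,250:410],None,fx=4.8,fy=4.8,interpolation=cv2.INTER_CUBIC))
plan([(526,-7,316.5,98.6)],s);print(s['force'],spokes(W,C))
```

```text
yaw_y now 98.6 tcp [524.9  -7.8 316.4] J [-0.23  0.29  1.56 -0.    1.3  -1.95] t 22.5
[-0.8, 0.2, 0.8, np.float64(-0.0)]
[-0.38442036 -0.2454811  -1.06729472] (np.float64(-27.05630055765021), array([72, 28,  0, 67, 60]), np.float64(0.9757481060229524))
```

View pics/s15.png

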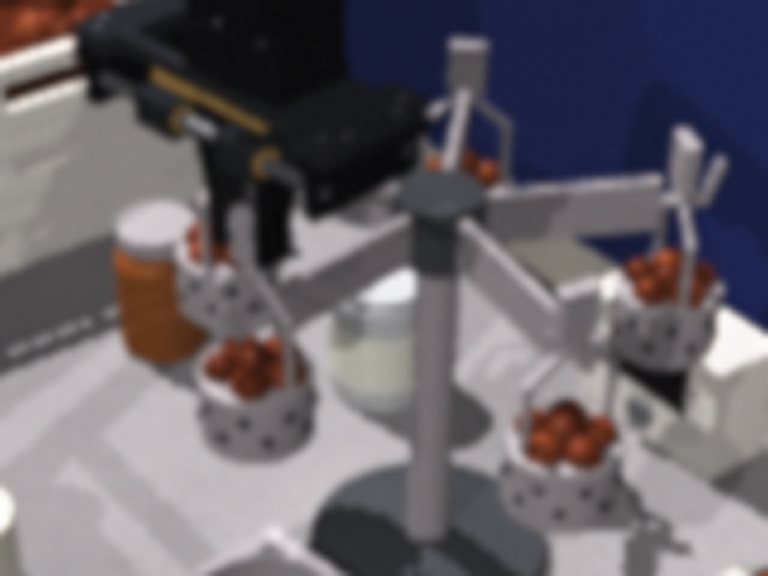

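Run:
```python
from an import *
im,W,K,T,s=cam('side')
P=np.array([[504.5,-10.3,292],[504.5,-10.3,265],[526,-7,265],[545,-4,265],[525,-7.8,304.5]])
uv=proj(P,K,T);print(((uv-[250,100])*4.8).round(0))
big=cv2.resize(im[130:190,270:340],None,fx=10,fy=10,interpolation=cv2.INTER_CUBIC)
for i,p in enumerate(uv): cv2.circle(big,tuple(int(v) for v in (p-[270,130])*10),4,(0,255,0) if i<4 else (0,0,255),-1)
cv2.imwrite('pics/s16.png',big)
```

```text
[[221. 302.]
 [223. 342.]
 [252. 326.]
 [277. 312.]
 [249. 268.]]
```

View pics/s16.png

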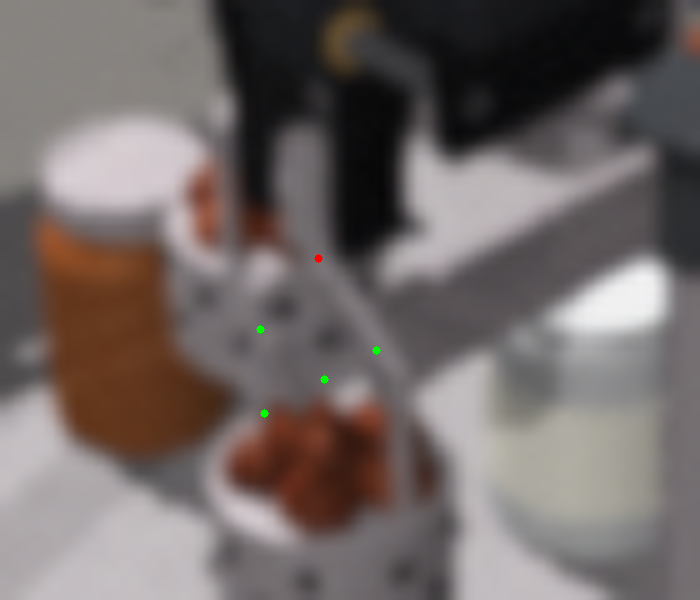

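Emit:
{"name": "drive_tool", "arguments": {
  "deltas": [
    [-1,0,6,0],
    [-1,0,13,0],
    [-1,0,20,0],
    [-1,0,25,0],
    [-1,0,25,0]
  ]
}}

```text
time_s: 23.22
tool_pos: [525.6, -7.7, 291.0]
eef_rot: [-0.001, -0.075, 0.997, 0.0]
force: [0.8, -0.7, -1.1]
finger_gap: 24.0
```

Emit:
{"name": "drive_tool", "arguments": {
  "deltas": [
    [0,0,2,0],
    [0,0,4,0],
    [0,0,6,0],
    [0,0,6,0]
  ]
}}

```text
time_s: 23.72
tool_pos: [526.5, -7.6, 286.5]
eef_rot: [0.001, -0.075, 0.997, 0.0]
force: [-0.8, 0.8, 3.3]
finger_gap: 24.0
```

Run:
```python
from an import *
im,W,K,T,s=cam('side');cv2.imwrite('pics/s17.png',cv2.resize(im[110:210,250:390],None,fx=5.5,fy=5.5,interpolation=cv2.INTER_CUBIC))
im,W,K,T,s=cam('wrist');cv2.imwrite('pics/w17.png',im)
print(s['force'],s['tool_pos'])
```

```text
[-1.07707823  0.52291156  3.63285874] [526.50867076  -7.59121015 286.43349266]
```

View pics/s17.png

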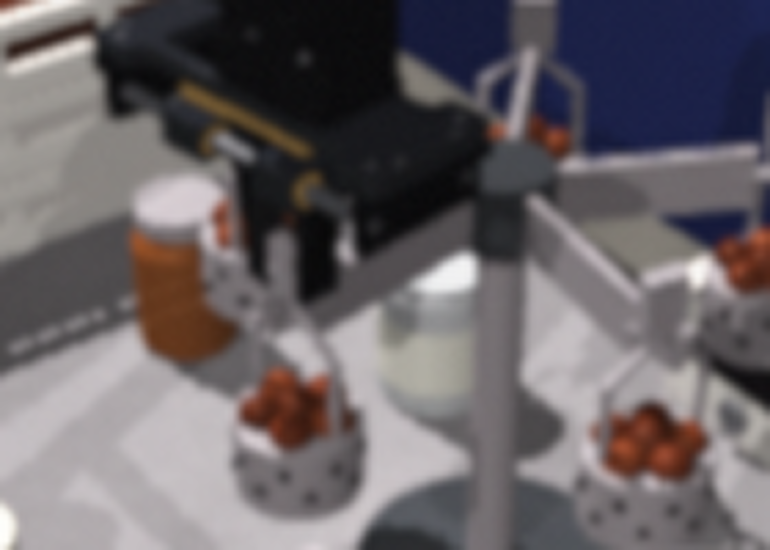

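View pics/w17.png

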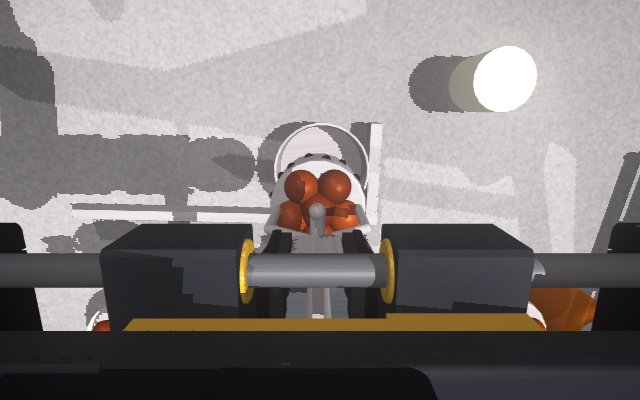

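Emit:
{"name": "drive_tool", "arguments": {
  "deltas": [
    [0,0,1,0],
    [0,0,1,0],
    [0,0,1,0],
    [0,0,1,0],
    [0,0,1,0],
    [0,0,1,0]
  ],
  "gripper": 0,
  "squeeze": 5
}}

```text
time_s: 24.58
tool_pos: [525.9, -7.7, 284.5]
eef_rot: [0.0, -0.075, 0.997, -0.0]
force: [0.5, -0.2, 0.4]
finger_gap: 43.4
```

Run:
```python
from an import *
im,W,K,T,s=cam('wrist');cv2.imwrite('pics/w18.png',im)
print(s['force'],s['tool_pos'],s['finger_gap'])
```

```text
[ 0.4761518  -0.23189274  0.37085715] [525.91263976  -7.71807744 284.53174727] 43.35209935718633
```

View pics/w18.png

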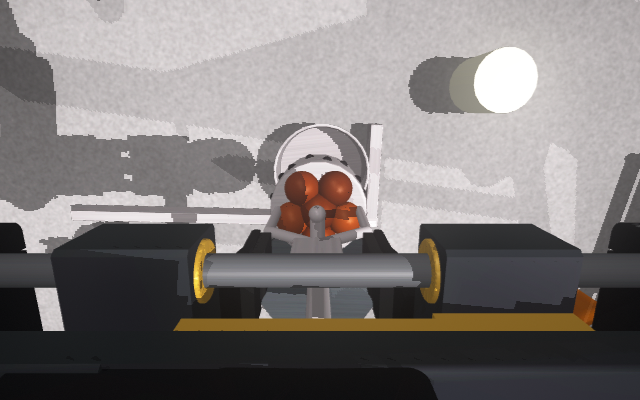

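Released and hanging. Open wider, lift straight up, back away and check.

Emit:
{"name": "drive_tool", "arguments": {
  "deltas": [
    [0,0,0,0],
    [0,0,-10,0],
    [0,0,-30,0],
    [0,0,-60,0],
    [0,0,-90,0],
    [20,0,-120,0],
    [60,0,-130,0],
    [80,-40,-130,0],
    [80,-90,-130,0],
    [80,-140,-130,0],
    [80,-190,-130,0],
    [80,-240,-130,0]
  ],
  "gripper": -0.6
}}

```text
time_s: 26.12
tool_pos: [482.6, -258.6, 415.5]
eef_rot: [0.001, -0.074, 0.997, -0.0]
force: [-0.5, -0.6, 0.1]
finger_gap: 69.9
```

Emit:
{"name": "drive_tool", "arguments": {
  "deltas": [
    [0,-50,0,0],
    [0,-90,0,0],
    [0,-90,0,0],
    [0,-90,0,0],
    [0,-90,0,0],
    [0,-90,0,0],
    [0,-90,0,0],
    [0,-90,0,0]
  ]
}}

```text
time_s: 27.12
tool_pos: [495.9, -345.6, 414.7]
eef_rot: [0.0, -0.075, 0.997, -0.0]
force: [0.2, -0.1, 0.6]
finger_gap: 69.8
```

Run:
```python
from an import *
from scipy.optimize import least_squares
B=[]
for n in('side','top'):
    im,W,K,T,s=cam(n)
    cv2.imwrite(f'pics/f_{n}.png',im if n=='side' else cv2.resize(im[80:260,180:420],None,fx=3.3,fy=3.3))
    Z=W[...,2];S=toS(W);print(n,spokes(W,C))
    m=(Z>36)&(Z<43)&(np.hypot(S[...,0]+150,S[...,1]+3)<65)&(S[...,0]<-100);p=S[m]
    r=least_squares(lambda q:np.hypot(p[:,0]-q[0],p[:,1]-q[1])-53.5,[-150,-5],loss='soft_l1');print('pan S',len(p),r.x)
    m=(Z>280)&(Z<320)&(np.hypot(W[...,0]-526,W[...,1]+7)<22);k=W[m];print('tab',len(k),k.mean(0),k[:,2].max())
    m=(Z>205)&(Z<235)&(np.hypot(W[...,0]-526,W[...,1]+7)<50);k=W[m];print('fruit',len(k),k.mean(0),np.percentile(k[:,2],95),k.min(0),k.max(0))
```

```text
side (np.float64(-26.504542804524633), array([ 0,  6, 64, 66, 47]), np.float64(0.9816200443529969))
pan S 116 [-147.36867586   -2.60602979]
tab 117 [524.91142719 -11.34796549 296.52499867] 311.9067581569009
fruit 299 [521.76044486 -12.67987028 213.8564949 ] 223.21840515552884 [492.51373702 -39.43874086 205.04184161] [559.57230247  24.32472626 234.34905741]
top (np.float64(-26.992693309171234), array([66, 68, 76, 59, 77]), np.float64(0.9854677233471829))
pan S 65 [-147.43965435   -1.00214782]
tab 75 [524.6347093   -7.73073609 300.82714581] 314.0934032486431
fruit 308 [518.5451774   -7.5901996  213.52316013] 221.00124298800313 [494.28040905 -39.77921507 205.04815432] [558.07644214  24.61303325 234.92046734]
```

View pics/f_side.png

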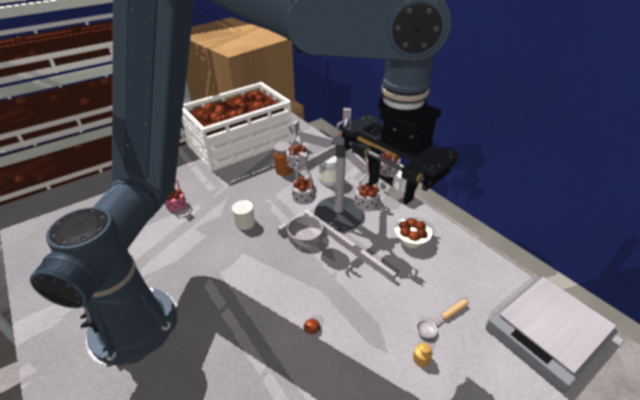

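View pics/f_top.png

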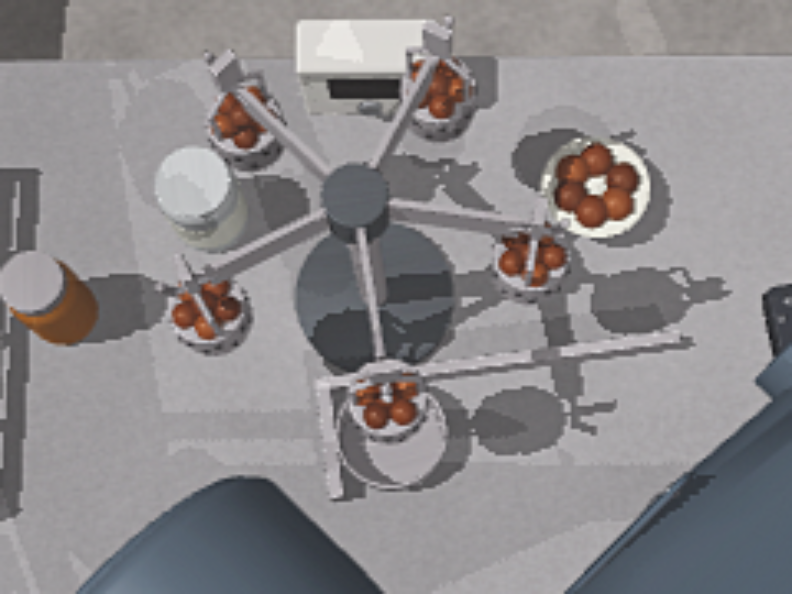

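Emit:
{"name": "drive_tool", "arguments": {
  "deltas": [
    [0,0,0,0],
    [0,0,0,0],
    [0,0,0,0],
    [0,0,0,0],
    [0,0,0,0],
    [0,0,0,0],
    [0,0,0,0],
    [0,0,0,0],
    [0,0,0,0],
    [0,0,0,0],
    [0,0,0,0],
    [0,0,0,0]
  ]
}}

```text
time_s: 28.72
tool_pos: [495.8, -346.0, 414.6]
eef_rot: [-0.0, -0.075, 0.997, -0.0]
force: [0.1, -1.0, 0.7]
finger_gap: 69.9
```

Emit:
{"name": "drive_tool", "arguments": {
  "deltas": [
    [0,0,0,0],
    [0,0,0,0],
    [0,0,0,0],
    [0,0,0,0],
    [0,0,0,0],
    [0,0,0,0],
    [0,0,0,0],
    [0,0,0,0],
    [0,0,0,0],
    [0,0,0,0],
    [0,0,0,0],
    [0,0,0,0]
  ]
}}

```text
time_s: 30.22
tool_pos: [495.8, -345.9, 414.5]
eef_rot: [-0.0, -0.075, 0.997, 0.0]
force: [-0.3, -0.2, -0.7]
finger_gap: 69.6
```

Run:
```python
from an import *
prev=None
for i in range(5):
    im,W,K,T,s=cam('top');Z=W[...,2]
    m=(Z>205)&(Z<235)&(np.hypot(W[...,0]-526,W[...,1]+7)<50);k=W[m]
    g=im[190:215,275:312].astype(int);print(s['time_s'],len(k),k.mean(0).round(2),spokes(W,C)[0].round(2),None if prev is None else np.abs(g-prev).mean().round(2));prev=g
f=np.load('top0.npz')
for n,(u,v) in dict(jar=(193,165),cup=(245,249),bowl=(361,136),weight=(448,213),fruit=(385,264)).items():
    a=np.abs(im[v-8:v+8,u-8:u+8].astype(int)-f['im'][v-8:v+8,u-8:u+8]).mean();print(n,a.round(1))
print(arm.hand_in())
```

```text
30.225 306 [518.6   -7.65 213.74] -26.95 None
30.275 294 [518.8   -6.99 213.63] -27.01 0.48
30.325 301 [518.29  -7.34 213.74] -26.95 0.47
30.375 307 [518.86  -7.66 213.4 ] -27.02 0.48
30.425 302 [518.93  -7.74 213.66] -26.98 0.47
jar 8.6
cup 102.8
bowl 20.4
weight 51.9
fruit 43.4
the job is handed in; nothing more can be done
None
```

I finished all three steps and handed the job in at about 30.4 s. The hand-in reported no verdict.

1. **Carousel:** I turned it clockwise by pushing the empty spoke. The empty hook now points about 2° off the station's front line, roughly 6 mm sideways at the seat (35 mm allowed).
2. **Pan:** I slid it along the ledge with the back of one finger until the force rose to about 18 N against the end stop. The last camera fits put its centre at about x = -147, y = -1 to -3 mm of the station, where home is -150, 0.
3. **Basket:** I gripped it by the tab, threaded it over the hook tip from the front, lowered it until it rested on the hook, and let go. It hangs upright: its tab top measures roughly 310 mm, where 308 is right for a hung basket. It is over the pan, and five top views over 0.2 s showed no movement of the basket or the carousel.

**Check that disagreed:** just before handing in, I compared image patches of five bystanders with the first picture. The differences were large at the cup (103), weight (52) and fruit (43), and small at the jar and bowl. The arm and its shadow probably caused these, since the arm covers that part of the top view. The last side view, taken about 3 s before hand-in, shows the cup, weight, spoon and fruit in place by eye. I did not measure their positions again, nor compare the can or spoon.

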